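Build a half tier in the test kiln

ROBOT

A 6-joint arm with a two-finger parallel gripper is mounted at the origin on the work surface. World frame = base frame: x ahead of the robot, y to its left, z up, the work surface at z = 0. Lengths are in m, angles in rad, forces in N, time in s.
With the tool pointing down it reaches from about 0.225 to 0.875 m from the base axis. Payload 3.4 kg.
Tool frame: the origin (TCP) lies at the very end of the fingers, on their centre line; the grasp point (between the pads) lies 19 mm behind it; z points along the fingers, y is the direction in which the jaws open and shut (so a half turn about z gives the same grasp; the last joint's range is limited). The gripper opens to 85 mm and grips with 20 to 120 N. Pads are 22 mm wide; open, the fingers measure 114 mm over their backs; the gripper's body (76 mm by 85 mm) begins 54 mm behind the grasp point. The pads swing forward as they close: fully open they stand 13 mm farther back than shut.
Start: joints at [-1.329, 0.276, 1.505, -0, 1.361, -0.121], TCP at [0.204, -0.538, 0.201] pointing down, gripper open.
Joint ranges: [-2.89, 2.89], [-0.75, 2.08], [0.22, 2.7], [-1.18, 4.32], [0.11, 2.71], [-2.7, 2.7]. Speed limits (rad/s): [2.57, 2.57, 3.14, 3.14, 3.14, 3.14].

INTERFACE

Orientations are given as a unit quaternion [w, x, y, z].
In Python, from rig import get_state, get_image, calibration, sign_off gives the robot as it stands. The module is installed in compiled form; this text tells all that it offers.
- The arm moves only by the tool drive_tool, never from a script. Its argument "targets" is one flat list of numbers, 7 for each row, row after row: the turn, a rotation vector about the tool's x, y, z in degrees, then the shift along the tool's x, y, z in mm, then the opening, from 0 (shut) to 1 (fully open). In form: [wx, wy, wz, tx, ty, tz, fingers, wx, wy, wz, tx, ty, tz, fingers, ...]. A call has 1 to 12 rows; each row shifts and turns the commanded pose from where the row before left it, along the tool's axes as they then stand; what a row does not reach is not made up. A row lasts 1/8 s, in which the tool goes at most 62.5 mm and 10.7 degrees, less where a joint would pass 70% of its speed; a pose out of reach is approached as far as the arm can. A call is refused whole if a number of a shift passes 62.5 or a number of a turn 10.7, either way. A call with a gripper value outside its range is refused whole. The fingers move at their own pace and stop on an object; "grip_force" is the grip in N (left out, the last holds). Time passes only in rows, so rows that do not move let the fingers close. It gives the time, the measured TCP pose, the force and the opening at its end, in the units of the state.
- get_state(): the state, without advancing time (a new reading comes with each control period).
- get_image(name): name is "side" or "top"; returns the picture (420x560x3 uint8, red, green, blue); there is no depth.
- calibration(name): a dict with "mtx" (3x3 intrinsics, pixels), "distortion" ([k1, k2, p1, p2, k3] as OpenCV has them; the pictures are not rectified), "world_to_cam" (4x4, takes a point from world to camera coordinates). Camera axes: x right, y down, z forward; pixel columns grow to the right and rows downward; lengths in m; the calibration is good to about 2 mm. A picture is of the moment at which its call begins. calibration takes no time and is no camera call.
- sign_off(): hands the job in, once; it reports no verdict.
The state is a dict: "clock": time; "qpos": joint angles; "qd": joint speeds; "effort": joint torques, N m; "position": TCP position; "ee_rot": TCP orientation; "contact_force": force on the tool from outside, world axes, zero at the start; "moment": the same for the moment, N m; "width": finger opening in m.
Only numpy, scipy, OpenCV 4.12 (cv2) and the standard library are available. Lean on these libraries where they do the work, as an engineer would, in place of code of your own. Each camera call takes 0.05 s, during which the arm holds its last target.

TASK

Build a half tier over the half of the test kiln's bottom shelf that is free of witness cones: stand the three tall posts so that two come under the ends of the half shelf's long straight edge and the third under the middle of its short outer edge, then lay the half shelf level on them, straight edge along the middle of the kiln and its cut-off corners right above those of the bottom shelf. Last, stand the cup upright in the middle of the half shelf. Leave the short post and the witness cones where they are.

Things in the scene. Friction and masses are not known exactly. Their poses are not given: they have to be found in the camera images.
- kiln_base: Test-kiln floor, fixed: cream octagonal brick slab 240 mm across flats, top 60 mm above the table, and centred on it the bottom shelf: tan octagon 140 mm across flats (flats face x, y, diagonals), top 88 mm above the table. Origin: centre of underside, at table height, z up. Cones stand on the half x < 0. On the half x > 0 the post centres belong at (21, 50), (21, -50), (53, 0) mm.
- ware_board: Plywood ware board, fixed, 340 x 340 x 18 mm, on which the posts, the half shelf and the cup lie at the start. Origin: centre of the underside, at table height; its top is 18 mm higher.
- post_a: Tall kiln post, loose, standing: tan square prop 25 x 25 mm, 60 mm high, a dark bore in its top, about 80 g. Origin: centre of the underside; z up, x and y square to its faces. The three tall posts are alike.
- post_b: Tall kiln post, the same as post_a.
- post_c: Tall kiln post, the same as post_a.
- short_post: Short kiln post, 25 x 25 mm and only 30 mm high, standing on the board; not wanted here. Origin: centre of the underside.
- half_shelf: Half kiln shelf, loose, flat: tan half octagon 66 x 140 x 16 mm, about 260 g. Origin: underside, middle of that outline, z up. Straight edge (140, along y) at x -33; outer edge (58) at x +33; sides y +-70 from x -33 to -8, then corners cut at 45 deg. Grasp across x at y 0. Belongs at x 37, y 0 mm in the kiln base's frame, axes parallel to it, underside 148 mm above the table.
- cup: Small straight bisque-fired cup without handle, pinkish, loose, standing open end up: outside diameter 56 mm, 55 mm high, wall 4 mm, about 90 g. Origin: centre of the underside; z up.
- cone_pack: Three pale witness cones in a brown clay pad (20 x 62 mm, 12 mm thick), 54 mm high in all, standing loose on the bottom shelf, centred about 46 mm from the kiln's middle at x < 0. Origin: centre of the pad's underside; the row runs along y. Not to be disturbed.
Mind the look-alikes: they are no part of the job. What is shaped like the post_b but pink or purple is not meant.

How it is judged:
On the way, in this order (a step that is already met when the one before it is completed fails the run):
1. the three tall posts stand upright in their three places on the bottom shelf (((x of post_a in the frame of kiln_base between 0.011 and 0.031 m and y of post_a in the frame of kiln_base between 0.04 and 0.06 m and z of post_a in the frame of kiln_base between 0.084 and 0.092 m and angle between post_a's own z axis and vertical below 0.06 rad) or (x of post_b in the frame of kiln_base between 0.011 and 0.031 m and y of post_b in the frame of kiln_base between 0.04 and 0.06 m and z of post_b in the frame of kiln_base between 0.084 and 0.092 m and angle between post_b's own z axis and vertical below 0.06 rad) or (x of post_c in the frame of kiln_base between 0.011 and 0.031 m and y of post_c in the frame of kiln_base between 0.04 and 0.06 m and z of post_c in the frame of kiln_base between 0.084 and 0.092 m and angle between post_c's own z axis and vertical below 0.06 rad)) and ((x of post_a in the frame of kiln_base between 0.011 and 0.031 m and y of post_a in the frame of kiln_base between -0.06 and -0.04 m and z of post_a in the frame of kiln_base between 0.084 and 0.092 m and angle between post_a's own z axis and vertical below 0.06 rad) or (x of post_b in the frame of kiln_base between 0.011 and 0.031 m and y of post_b in the frame of kiln_base between -0.06 and -0.04 m and z of post_b in the frame of kiln_base between 0.084 and 0.092 m and angle between post_b's own z axis and vertical below 0.06 rad) or (x of post_c in the frame of kiln_base between 0.011 and 0.031 m and y of post_c in the frame of kiln_base between -0.06 and -0.04 m and z of post_c in the frame of kiln_base between 0.084 and 0.092 m and angle between post_c's own z axis and vertical below 0.06 rad)) and ((x of post_a in the frame of kiln_base between 0.043 and 0.063 m and y of post_a in the frame of kiln_base between -0.01 and 0.01 m and z of post_a in the frame of kiln_base between 0.084 and 0.092 m and angle between post_a's own z axis and vertical below 0.06 rad) or (x of post_b in the frame of kiln_base between 0.043 and 0.063 m and y of post_b in the frame of kiln_base between -0.01 and 0.01 m and z of post_b in the frame of kiln_base between 0.084 and 0.092 m and angle between post_b's own z axis and vertical below 0.06 rad) or (x of post_c in the frame of kiln_base between 0.043 and 0.063 m and y of post_c in the frame of kiln_base between -0.01 and 0.01 m and z of post_c in the frame of kiln_base between 0.084 and 0.092 m and angle between post_c's own z axis and vertical below 0.06 rad))), for 0.2 s.
2. the half shelf lies level on the three posts, the right way round (all of step 1 and x of half_shelf in the frame of kiln_base between 0.027 and 0.047 m and y of half_shelf in the frame of kiln_base between -0.01 and 0.01 m and z of half_shelf in the frame of kiln_base between 0.144 and 0.152 m and angle between half_shelf's own z axis and vertical below 0.04 rad and x of kiln_base in the frame of half_shelf below -0.02 m and angle between the x axis of half_shelf and the x axis of kiln_base, either way round below 0.12 rad), for 0.2 s.
3. the cup stands in the middle of the half shelf (all of step 2 and horizontal distance between cup and half_shelf below 0.012 m and angle between cup's own z axis and vertical below 0.06 rad and z of cup in the frame of half_shelf between 0.012 and 0.02 m), for 0.2 s.
At the end, for the whole second after the job is handed in: A tall post upright within 10 mm (kiln x and y) of each of the three places; the half shelf level on them, within 10 mm in x and y and 7 degrees, straight edge to the kiln's middle; the cup upright on it within 12 mm of its origin; all at rest, cones and short post where they were (all of step 3 and linear speed of each of post_a, post_b, post_c, half_shelf, cup below 0.02 m/s and angular speed of each of post_a, post_b, post_c, half_shelf, cup below 0.2 rad/s); the robot touches nothing.
It fails at once if the witness cones are shifted by more than 12 mm or tipped (distance of cone_pack from where it was at the start of the episode above 0.012 m or angle between cone_pack's own z axis and vertical above 0.3 rad).
It fails at once if the short post is moved by more than 30 mm (distance of short_post from where it was at the start of the episode above 0.03 m).
It also fails if it takes over 115 s, if anything falls off the work surface, if the arm or the gripper's body presses on something with over 40 N, if the wrist force passes 120 N, or if a joint passes its speed limit or range.

## Working session

There is one attempt and no reset: what is moved stays moved. The work goes in short steps, Python scripts to look and compute and a tool call to move; the robot and the scene stay as the last step left them, time stands still between calls to the robot, and variables do not carry over. Pictures are saved under pics/ and viewed, and the job is handed in when it is done.

Besides the shell and the picture viewer there is one more tool, called as name(argument=value, ...), one argument or row to a line, values as JSON. drive_tool: Moves the arm, as the interface text tells. Its arguments: {"type":"object","properties":{"targets":{"type":"array"},"grip_force":{"type":"number"}},"required":["targets"]}

```bash
mkdir -p pics; ls; python3 - <<'E'
from rig import *
import cv2,json
s=get_state();print(s)
for n in("side","top"):
    c=calibration(n);print(n,c)
    im=get_image(n);cv2.imwrite(f"pics/{n}0.png",im[:,:,::-1])
E
```

```text
pics
{'clock': 0.0, 'qpos': array([-1.32896972e+00,  2.76579588e-01,  1.50610977e+00,  1.19931182e-05,
        1.36066569e+00, -1.21033431e-01]), 'qd': array([ 8.08752950e-05, -7.84856259e-04, -1.49377670e-03, -1.82340281e-03,
        1.54545413e-03,  4.35728580e-04]), 'effort': array([ 1.22421985e-03, -4.16770399e+01, -2.45805198e+01, -3.23861950e-04,
        1.07572952e-02,  3.07354824e-06]), 'position': array([ 0.20394274, -0.53702069,  0.20045783]), 'ee_rot': array([-8.79945462e-04,  9.83586516e-01,  1.80434999e-01, -4.73361552e-05]), 'contact_force': array([ 0.91907655, -0.50639928, -0.84942673]), 'moment': array([-0.03147847,  0.000483  , -0.04986972]), 'width': 0.08557073026975451}
side {'mtx': array([[502.89102242,   0.        , 278.89444865],
       [  0.        , 502.89102242, 211.7431092 ],
       [  0.        ,   0.        ,   1.        ]]), 'distortion': array([0.01585448, 0.        , 0.        , 0.        , 0.        ]), 'world_to_cam': array([[-0.96720739, -0.25383763,  0.00873667,  0.56478138],
       [-0.1246698 ,  0.4445031 , -0.88705943,  0.13244992],
       [ 0.22128558, -0.85905963, -0.46157257,  1.03460588],
       [ 0.        ,  0.        ,  0.        ,  1.        ]])}
top {'mtx': array([[434.69023558,   0.        , 286.06858202],
       [  0.        , 434.69023558, 214.01456603],
       [  0.        ,   0.        ,   1.        ]]), 'distortion': array([0.04831428, 0.        , 0.        , 0.        , 0.        ]), 'world_to_cam': array([[-0.0101533 , -0.99991482, -0.00820083,  0.06996878],
       [-0.99679225,  0.01077201, -0.07930428,  0.57322256],
       [ 0.07938586,  0.00736932, -0.99681672,  1.04186575],
       [ 0.        ,  0.        ,  0.        ,  1.        ]])}
```

View pics/top0.png

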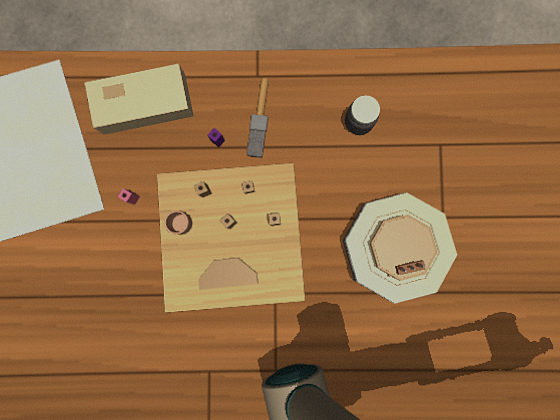

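View pics/side0.png

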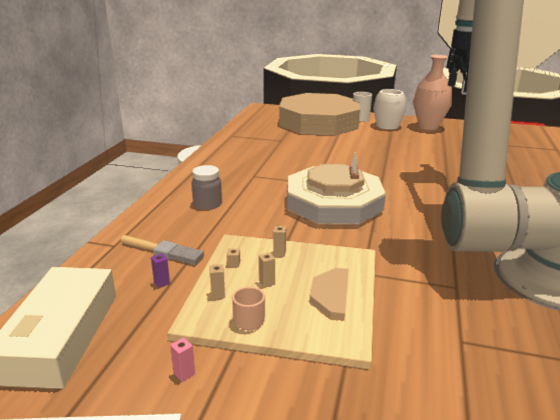

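Top: four props at (203,188), (248,187), (228,221), (274,219); cup (179,222); half shelf (229,273); kiln (402,248) with cones (411,267). In the side view the short one is at (233,257), which is the one at (248,187) in the top view. Next: enlarged crops.

```bash
python3 - <<'E'
import cv2
t=cv2.imread("pics/top0.png");s=cv2.imread("pics/side0.png")
def crop(im,x,y,w,h,k,n):
    c=cv2.resize(im[y:y+h,x:x+w],None,fx=k,fy=k,interpolation=cv2.INTER_CUBIC)
    for i in range(0,w,10):
        cv2.line(c,(i*k,0),(i*k,4 if i%50 else 12),(0,0,255),1)
        if i%20==0: cv2.putText(c,str(x+i),(i*k,22),0,.35,(0,0,255),1)
    for i in range(0,h,10):
        cv2.line(c,(0,i*k),(4,i*k),(0,0,255),1)
        if i%20==0: cv2.putText(c,str(y+i),(6,i*k+4),0,.35,(0,0,255),1)
    cv2.imwrite(n,c)
crop(t,150,160,160,150,5 if 0 else 4,"pics/ct_b.png")
crop(t,340,185,125,120,5-0,"pics/ct_k.png")
crop(s,180,220,200,135,4,"pics/cs_b.png")
crop(s,280,150,110,75,6,"pics/cs_k.png")
E
```

```text
(no output)
```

View pics/ct_b.png

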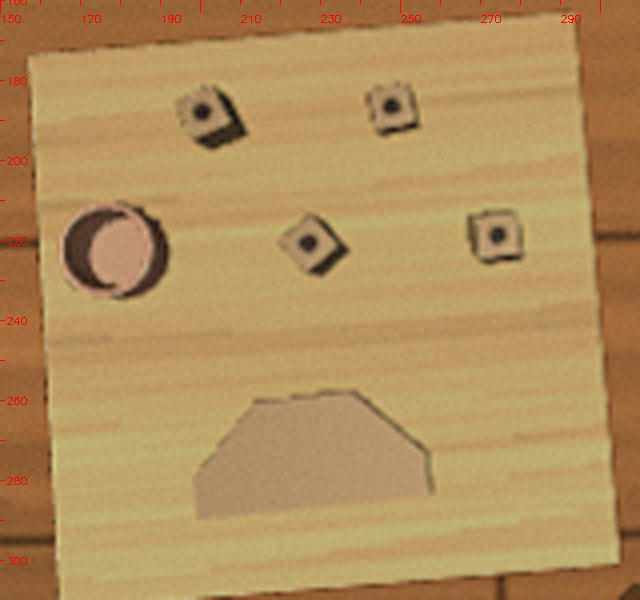

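View pics/ct_k.png

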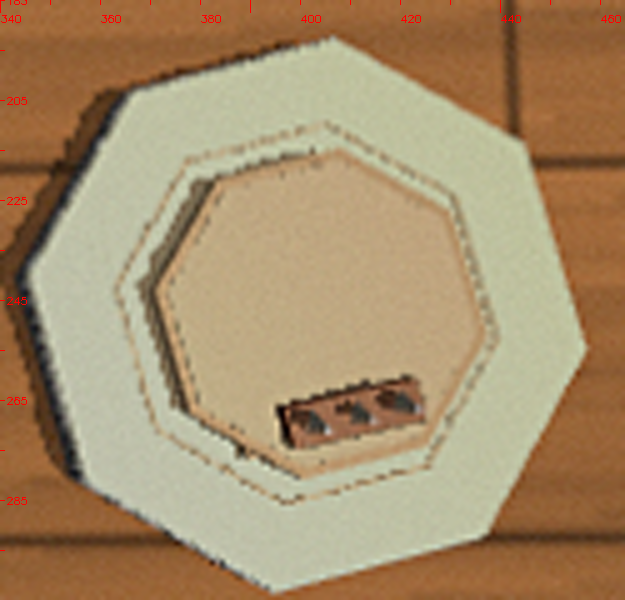

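View pics/cs_b.png

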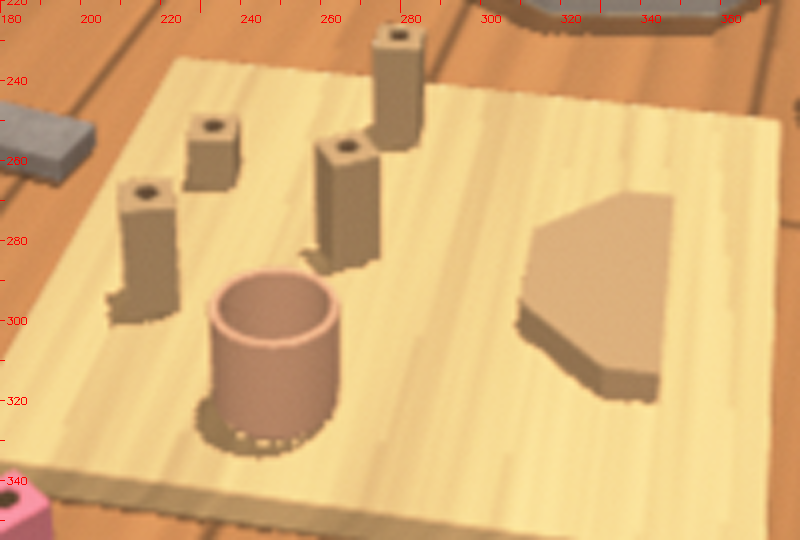

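View pics/cs_k.png

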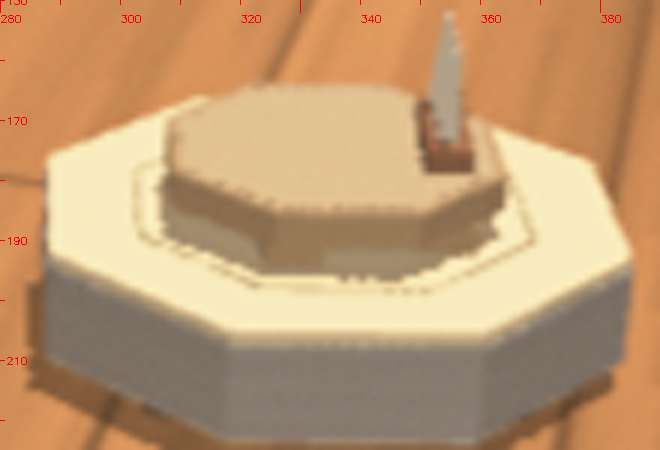

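Crops show bores, shelf corners, kiln octagons and cup rim clearly (pixel readings go into the fit below). Posts are the bores at top (200.5,188), (227,221), (274,219); the short one is at (248,186.5).

```bash
cat > h.py <<'E'
import numpy as np, cv2
from scipy.optimize import least_squares
from rig import *
C={n:calibration(n) for n in("side","top")}
def proj(n,P):
    c=C[n];T=c["world_to_cam"]
    return cv2.projectPoints(np.asarray(P,float).reshape(-1,1,3),cv2.Rodrigues(T[:3,:3])[0],T[:3,3],c["mtx"],c["distortion"])[0].reshape(-1,2)
def tri(top,side):
    f=lambda p:np.r_[proj("top",p)[0]-top,proj("side",p)[0]-side]
    r=least_squares(f,[.5,0,.1]);return r.x,r.fun
def fit(model,top,side,z0,fixz=None):
    # model: Nx2 or Nx3 ; top/side: list of (index,u,v); params x,y,z,yaw
    m=np.asarray(model,float)
    def W(p):
        c,s=np.cos(p[3]),np.sin(p[3]);R=np.array([[c,-s],[s,c]])
        z=p[2]
        return np.c_[m[:,:2]@R.T+p[:2],m[:,2]+z]
    def f(p):
        w=W(p);o=[]
        for n,l in(("top",top),("side",side)):
            if len(l):
                l=np.array(l);o.append((proj(n,w[l[:,0].astype(int)])-l[:,1:]).ravel())
        return np.concatenate(o)
    return f
def dark(im,uv,r=4):
    g=cv2.cvtColor(im,cv2.COLOR_BGR2GRAY).astype(float)
    u,v=map(int,np.round(uv));p=g[v-r:v+r+1,u-r:u+r+1]
    return p
E
cat > m0.py <<'E'
from h import *
T=cv2.imread("pics/top0.png");S=cv2.imread("pics/side0.png")
def bore(im,uv,r=3):
    g=cv2.cvtColor(im,cv2.COLOR_BGR2GRAY).astype(float)
    u,v=map(int,np.round(uv));p=g[v-r:v+r+1,u-r:u+r+1]
    w=np.clip(np.median(p)*.8-p,0,None);yy,xx=np.mgrid[-r:r+1,-r:r+1]
    return np.array([u+(w*xx).sum()/w.sum(),v+(w*yy).sum()/w.sum()])
for n,t,s in(("p1",(200.5,188),(216.8,268)),("p2",(227,220.8),(266.8,256.5)),("p3",(274.3,218.8),(279.8,228.8)),("short",(247.8,186.5),(233.2,251.3))):
    bt,bs=bore(T,t),bore(S,s);x,e=tri(bt,bs);print(n,bt.round(1),bs.round(1),x.round(4),e.round(1))
print("cup",*tri(np.array([177,222.5]),np.array([248.8,296.8])))
a=np.arange(8)*np.pi/4+np.pi/8
def octa(w,z):
    r=w/2/np.cos(np.pi/8);return np.c_[r*np.cos(a),r*np.sin(a),np.full(8,z)]
def cv(l,ox,oy,k):return [(i,ox+u/k,oy+v/k) for i,u,v in l]
m=np.r_[octa(.24,0),octa(.14,.028)]
# top image CCW in world(+x up,+y left): up-right vertex first
kt=[(337,38),(130,90),(25,275),(82,478),(275,592),(488,535),(587,348),(523,142)]
st=[(340,152),(220,180),(157,290),(190,410),(303,477),(428,445),(490,328),(450,212)]
top=cv([(i,*p) for i,p in enumerate(kt)]+[(8+i,*p) for i,p in enumerate(st)],340,185,5)
ks=[(48,158),(210,97),(590,160),(632,258),(495,330),(230,335),(45,258)]
ss=[(165,180),(172,118),(265,85),(400,88),(490,125),(505,182),(425,212),(275,212)]
# assoc by nearest projection after top-only fit
f=fit(m,top,[],0)
r=least_squares(lambda p:f(np.r_[p[:2],.06,p[2]]),[.5,-.2,0]);print("kiln top only",r.x,np.abs(r.fun).max())
def W(p,m):
    c,s=np.cos(p[3]),np.sin(p[3]);return np.c_[m[:,:2]@np.array([[c,s],[-s,c]])+p[:2],m[:,2]+p[2]]
p=np.r_[r.x[:2],.06,r.x[2]];q=proj("side",W(p,m))
sd=[]
for base,l in((0,ks),(8,ss)):
    for x,y in l:
        uv=np.array([280+x/6,150+y/6]);d=np.linalg.norm(q[base:base+8]-uv,axis=1);i=d.argmin();sd.append((base+i,*uv));print(base+i,(uv-q[base+i]).round(1),end=' ')
r2=least_squares(fit(m,top,sd,0),p);print("\nkiln both",r2.x,np.abs(r2.fun).max(),np.sqrt((r2.fun**2).mean()))
h=np.array([(-33,-70),(-8,-70),(33,-29),(33,29),(-8,70),(-33,70)])/1000
h=np.c_[h,np.zeros(6)]
ht=cv([(3,255,403),(2,355,391),(1,428,452),(0,433,493),(5,197,518),(4,193,475)],150,160,4)
f=fit(h,ht,[],0);r=least_squares(lambda p:f(np.r_[p[:2],.034,p[2]]),[.5,.1,0]);p=np.r_[r.x[:2],.034,r.x[2]];print("shelf top only",p,np.abs(r.fun).max())
q=proj("side",W(p,h));hs=[]
for x,y in[(535,230),(625,192),(673,196),(658,373),(603,370),(520,298)]:
    uv=np.array([180+x/4,220+y/4]);d=np.linalg.norm(q-uv,axis=1);i=d.argmin();hs.append((i,*uv));print(i,(uv-q[i]).round(1),end=' ')
r=least_squares(fit(h,ht,hs,0),p);print("\nshelf both",r.x,np.abs(r.fun).max())
# cone pad: top corners
cp=np.array([(-10,-31,12),(10,-31,12),(10,31,12),(-10,31,12)])/1000
ct=cv([(0,425,413),(1,417,377),(2,282,405),(3,290,447)],340,185,5)
f=fit(cp,ct,[],0);r=least_squares(lambda p:f(np.r_[p[:2],.088,p[2]]),[.45,-.25,0]);print("cones",r.x,np.abs(r.fun).max())
d=r.x[:2]-r2.x[:2];y=r2.x[3];print("cone in kiln",np.cos(y)*d[0]+np.sin(y)*d[1],-np.sin(y)*d[0]+np.cos(y)*d[1])
E
python3 m0.py
```

```text
p1 [200.1 187.6] [216.2 267.8] [0.6333 0.2635 0.0778] [ 0.   0.2 -0.1 -0. ]
p2 [226.6 220.3] [266.5 256.2] [0.5561 0.2016 0.0777] [ 0.   0.1 -0.1 -0. ]
p3 [273.9 218.3] [279.4 228.5] [0.5596 0.0918 0.0775] [ 0.   0.1 -0.1 -0. ]
short [247.4 186.1] [233.  251.1] [0.64   0.1561 0.0477] [ 0.   0.1 -0.1 -0. ]
cup [0.55337419 0.31885114 0.06906786] [-0.02692935 -0.10961192  0.0810603   0.01026278]
kiln top only [ 0.49031231 -0.20429394 -0.5340036 ] 1.2030214548713047
0 [0.4 1.1] 7 [2.3 0.7] 5 [0.2 0.5] 4 [0.4 0.9] 3 [2.1 0.4] 2 [0.1 1.7] 1 [-0.5  1.8] 9 [-0.7  2.3] 8 [1.5 1. ] 15 [2.3 1.3] 14 [3.  1.6] 13 [0.4 1.6] 12 [-0.3  2.1] 11 [0.9 0.5] 10 [-0.1  0.7] 
kiln both [ 0.48942257 -0.20529245  0.05644013 -0.53713197] 2.6173596988448935 0.7748172674922064
shelf top only [0.43350697 0.20578233 0.034      0.09157134] 0.6042739913833657
2 [0.7 1.4] 1 [0.4 1.5] 0 [-0.2  1.3] 5 [-0.5  0.9] 4 [0.2 1.8] 3 [0.3 0.4] 
shelf both [0.43319204 0.2060766  0.03151385 0.08804481] 0.7674462982870978
cones [ 0.44579421 -0.21389976  0.21380427] 0.8436177980997286
cone in kiln -0.03308046393579227 -0.02971871646302663
```

```bash
sed -i 's|ox+u/k,oy+v/k|ox+(u+.5)/k-.5,oy+(v+.5)/k-.5|; s|280+x/6,150+y/6|280+(x+.5)/6-.5,150+(y+.5)/6-.5|; s|180+x/4,220+y/4|180+(x+.5)/4-.5,220+(y+.5)/4-.5|; s|177,222.5|176.6,222.1|;s|248.8,296.8|248.4,296.4|; s|\[.5,-.2,0\]|[.49,-.2,.25]|' m0.py
sed -i 's|^kt=.*|&\nroll=lambda l:l|' m0.py
python3 - <<'E'
s=open('m0.py').read()
# relabel: index shift so yaw in 0.25 (vertex i -> i-1)
s=s.replace("(i,*p) for i,p in enumerate(kt)","((i-1)%8,*p) for i,p in enumerate(kt)").replace("(8+i,*p) for i,p in enumerate(st)","(8+(i-1)%8,*p) for i,p in enumerate(st)")
open('m0.py','w').write(s)
E
python3 m0.py
```

```text
p1 [200.1 187.6] [216.2 267.8] [0.6333 0.2635 0.0778] [ 0.   0.2 -0.1 -0. ]
p2 [226.6 220.3] [266.5 256.2] [0.5561 0.2016 0.0777] [ 0.   0.1 -0.1 -0. ]
p3 [273.9 218.3] [279.4 228.5] [0.5596 0.0918 0.0775] [ 0.   0.1 -0.1 -0. ]
short [247.4 186.1] [233.  251.1] [0.64   0.1561 0.0477] [ 0.   0.1 -0.1 -0. ]
cup [0.55400819 0.31943228 0.07021962] [-0.00184962 -0.00751255  0.00555624  0.00070707]
kiln top only [ 0.49123657 -0.20341231  0.25142712] 1.2019980945397037
7 [0.4 0.6] 6 [2.3 0.2] 4 [0.2 0. ] 3 [0.4 0.3] 2 [ 2.1 -0.1] 1 [0.2 1.1] 0 [-0.5  1.3] 8 [-0.7  1.8] 15 [1.5 0.5] 14 [2.3 0.8] 13 [3.  1.1] 12 [0.4 1.1] 11 [-0.3  1.6] 10 [ 0.9 -0.1] 9 [-0.1  0.2] 
kiln both [ 0.49036525 -0.20401685  0.05799708  0.24843954] 2.585996562674552 0.7671236038933275
shelf top only [0.43440737 0.20668224 0.034      0.09158591] 0.6017151256473312
2 [0.9 0.9] 1 [0.6 1. ] 0 [-0.1  0.7] 5 [-0.3  0.3] 4 [0.4 1.2] 3 [ 0.5 -0.2] 
shelf both [0.43396728 0.20677168 0.03270841 0.08853478] 0.7723319275737595
cones [ 0.44668667 -0.2130467   0.21378457] 0.8430104590385668
cone in kiln -0.04455789413683967 0.0019875851021478354
```

```bash
cat > crop.py <<'E'
import cv2
def crop(im,x,y,w,h,k):
    c=cv2.resize(im[y:y+h,x:x+w],None,fx=k,fy=k,interpolation=cv2.INTER_CUBIC)
    for i in range(0,max(w,h),5):
        if i<w: cv2.line(c,(i*k,0),(i*k,4),(0,0,255),1);cv2.putText(c,str(x+i),(i*k,14),0,.3,(0,0,255),1)
        if i<h: cv2.line(c,(0,i*k),(4,i*k),(0,0,255),1);cv2.putText(c,str(y+i),(6,i*k+4),0,.3,(0,0,255),1)
    return c
E
python3 - <<'E'
import cv2,numpy as np
from crop import crop
t=cv2.imread("pics/top0.png")
L=[crop(t,u-14,v-14,28,28,14) for u,v in((201,190),(228,223),(274,220))]
s=cv2.imread("pics/side0.png")
M=[crop(s,u-14,v-14,28,28,14) for u,v in((217,270),(267,258),(280,232))]
im=np.vstack([np.hstack(L),np.hstack(M)])
cv2.imwrite("pics/posts.png",cv2.resize(im,(800,533),interpolation=cv2.INTER_AREA))
E
```

```text
(no output)
```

View pics/posts.png

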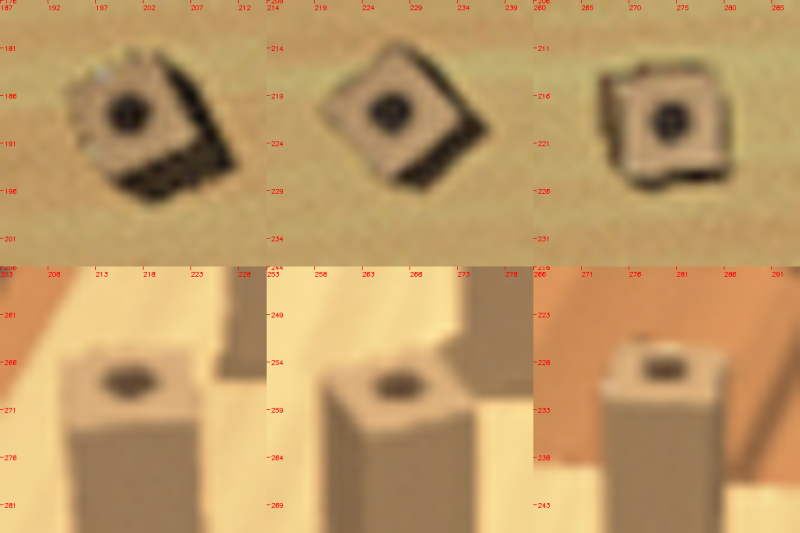

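Enlarged view: top-face edges give yaws of about 24° (p1), 42° (p2) and 8° (p3). Next, a helper that turns a goal pose into shift and turn in tool axes.

```bash
cat > go.py <<'E'
import sys
from h import *
from scipy.spatial.transform import Rotation as Ro
def st():
    s=get_state();q=s["ee_rot"];return s,Ro.from_quat([q[1],q[2],q[3],q[0]])
def rel(x,y,z,phi):
    s,R=st();p=s["position"];M=R.as_matrix()
    ph=np.radians(phi);G=Ro.from_matrix(np.array([[np.cos(ph),np.sin(ph),0],[np.sin(ph),-np.cos(ph),0],[0,0,-1]]))
    rv=(R.inv()*G).as_rotvec(degrees=True)
    d=np.array([x,y,z])-p
    print("t %.2f p %s phi %.2f w %.1fmm F %s"%(s["clock"],p.round(4),np.degrees(np.arctan2(M[1,0],M[0,0])),s["width"]*1e3,s["contact_force"].round(1)))
    print("turn(tool,deg)",rv.round(2),"shift before turn",(R.inv().apply(d)*1e3).round(1),"shift after turn",(G.inv().apply(d)*1e3).round(1))
if __name__=="__main__":rel(*map(float,sys.argv[1:5]))
E
cat > k.py <<'E'
# kiln frame -> world
import sys,numpy as np
K=(0.4906,-0.2037,0.249)
x,y=[float(v)/1e3 for v in sys.argv[1:3]];c,s=np.cos(K[2]),np.sin(K[2]);print(round(K[0]+c*x-s*y,4),round(K[1]+s*x+c*y,4))
E
python3 go.py .5596 .0918 .2 8;  python3 k.py 21 50;python3 k.py 21 -50;python3 k.py 53 0;python3 k.py 37 0
```

```text
t 0.10 p [ 0.2039 -0.5371  0.2005] phi 20.79 w 85.5mm F [ 0.8  0.2 -0.6]
turn(tool,deg) [-0.09  0.   12.79] shift before turn [ 555.7 -461.7    1.4] shift after turn [ 4.397e+02 -5.733e+02  5.000e-01]
0.4986 -0.1501
0.5233 -0.247
0.542 -0.1906
0.5265 -0.1946
```

drive_tool(
  targets=[0,0,6.4,0,0,0,0.7,0,0,6.4,0,0,0,0.7,0,0,0,36.6,-47.8,0,0.7,0,0,0,36.6,-47.8,0,0.7,0,0,0,36.6,-47.8,0,0.7,0,0,0,36.6,-47.8,0,0.7,0,0,0,36.6,-47.8,0,0.7,0,0,0,36.6,-47.8,0,0.7,0,0,0,36.6,-47.8,0,0.7,0,0,0,36.6,-47.8,0,0.7,0,0,0,36.6,-47.8,0,0.7,0,0,0,36.6,-47.8,0,0.7],
)

```text
clock: 1.6
position: [0.5006, -0.0115, 0.2011]
ee_rot: [0.0, 0.998, 0.07, -0.0]
contact_force: [0.0, -0.3, -0.3]
width: 0.0599
```

```bash
python3 go.py .5596 .0918 .2 8
```

```text
t 1.60 p [ 0.5006 -0.0115  0.2011] phi 8.00 w 59.9mm F [ 0.  -0.3 -0.3]
turn(tool,deg) [0.02 0.01 0.  ] shift before turn [ 72.8 -94.1   1.1] shift after turn [ 72.8 -94.1   1.1]
```

drive_tool(
  targets=[0,0,0,36.6,-47.5,0,0.7,0,0,0,36.6,-47.5,0,0.7,0,0,0,0,0,50,0.7,0,0,0,0,0,40,0.7,0,0,0,0,0,0,0.7,0,0,0,0,0,0,0.7],
)

```text
clock: 2.35
position: [0.5604, 0.0907, 0.1125]
ee_rot: [0.0, 0.998, 0.07, 0.001]
contact_force: [0.2, 0.5, 0.3]
width: 0.0598
```

```bash
python3 go.py .5596 .0918 .042 8; python3 - <<'E'
from h import *
from crop import crop
for n,b in (("top",(240,185,70,70)),("side",(250,195,70,70))):
    im=get_image(n)[:,:,::-1].copy();cv2.imwrite(f"pics/{n}1.png",im);cv2.imwrite(f"pics/c{n}1.png",crop(im,*b,8 if n=="top" else 8))
a=cv2.imread("pics/ctop1.png");b=cv2.imread("pics/cside1.png");cv2.imwrite("pics/c1.png",cv2.resize(np.hstack([a,b]),(800,400)))
E
```

```text
t 2.35 p [0.5604 0.0907 0.1125] phi 7.97 w 59.8mm F [0.2 0.5 0.3]
turn(tool,deg) [ 0.02 -0.11 -0.03] shift before turn [-0.8 -1.2 70.5] shift after turn [-0.7 -1.2 70.5]
```

View pics/c1.png

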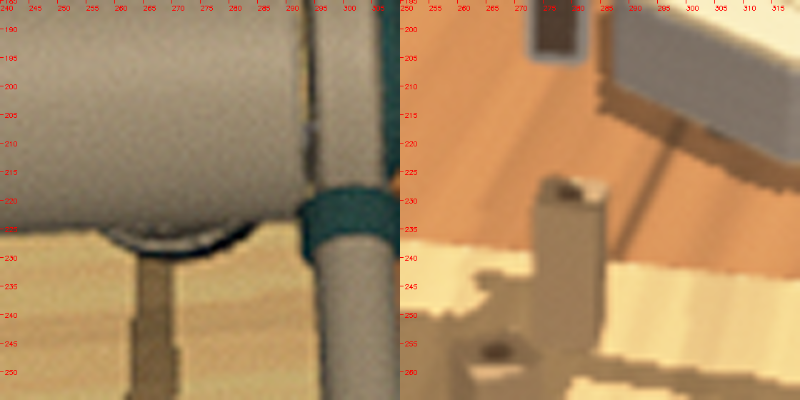

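The arm hides the top view; the side view shows a finger tip at (275,205) with the post bore between at (279,228), so it is aligned. Descend and grip.

drive_tool(
  targets=[0,0,0,-0.8,-1.2,30,0.7,0,0,0,0,0,28,0.7,0,0,0,0,0,10,0.7,0,0,0,0,0,0,0.7,0,0,0,0,0,0,0,0,0,0,0,0,0,0,0,0,0,0,0,0,0,0,0,0,0,0,0,0],
  grip_force=40,
)

```text
clock: 3.45
position: [0.5596, 0.0919, 0.0446]
ee_rot: [0.0, 0.998, 0.07, 0.001]
contact_force: [0.5, -0.9, 5.9]
width: 0.0231
```

```bash
python3 go.py .542 -.1906 .21 14.3
```

```text
t 3.45 p [0.5596 0.0919 0.0446] phi 7.99 w 23.1mm F [ 0.5 -0.9  5.9]
turn(tool,deg) [ 0.03 -0.16 -6.31] shift before turn [ -56.2  277.4 -165.4] shift after turn [ -86.8  269.4 -165.4]
```

drive_tool(
  targets=[0,0,0,0,0,-30,0,0,0,-3.1,0,0,-50,0,0,0,-3.2,0,0,-50,0,0,0,0,0,0,-35,0,0,0,0,-14.4,44.9,0,0,0,0,0,-14.4,44.9,0,0,0,0,0,-14.4,44.9,0,0,0,0,0,-14.4,44.9,0,0,0,0,0,-14.4,44.9,0,0,0,0,0,-14.8,44.9,0,0,0,0,0,0,0,0,0,0,0,0,0,0,0,0],
)

```text
clock: 4.95
position: [0.5405, -0.1901, 0.208]
ee_rot: [-0.001, 0.992, 0.124, -0.0]
contact_force: [-0.5, 0.3, -0.9]
width: 0.0232
```

```bash
python3 go.py .542 -.1906 .1150 14.3; cat > look.py <<'E'
import sys
from h import *
from crop import crop
tag=sys.argv[1];o=[]
for n,a in zip(("top","side"),sys.argv[2:]):
    if a=="-":continue
    im=get_image(n)[:,:,::-1].copy();cv2.imwrite(f"pics/{n}{tag}.png",im)
    b=list(map(int,a.split(",")));o.append(cv2.resize(crop(im,*b,6),(400,400*b[3]//b[2])))
hh=max(x.shape[0] for x in o);o=[cv2.copyMakeBorder(x,0,hh-x.shape[0],0,0,0) for x in o]
cv2.imwrite(f"pics/c{tag}.png",np.hstack(o))
E
python3 look.py 2 335,180,130,130 280,100,120,120
```

```text
t 4.95 p [ 0.5405 -0.1901  0.208 ] phi 14.25 w 23.2mm F [-0.5  0.3 -0.9]
turn(tool,deg) [-0.08  0.02 -0.05] shift before turn [ 1.4  1.  93. ] shift after turn [ 1.4  0.9 93. ]
```

View pics/c2.png

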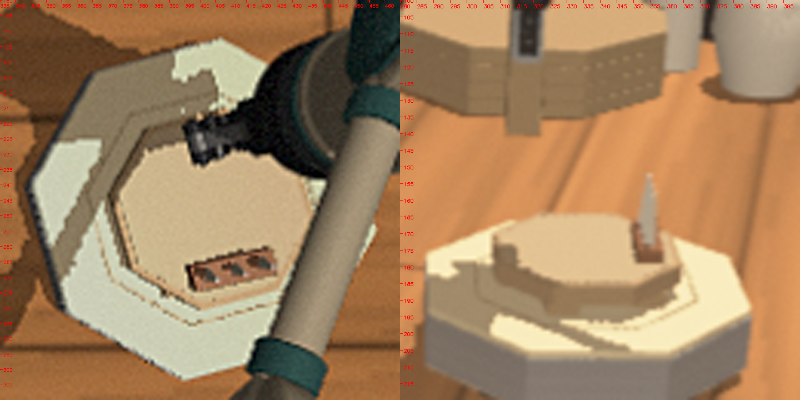

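The post hangs straight in the gripper (side image about (316,130)), above the kiln's far-right part. Lower it.

drive_tool(
  targets=[0,0,0,1.4,1,40,0,0,0,0,0,0,35,0,0,0,0,0,0,14,0,0,0,0,0,0,2,0,0,0,0,0,0,0,0],
)

```text
clock: 5.68
position: [0.5434, -0.1913, 0.1185]
ee_rot: [0.001, 0.992, 0.125, 0.001]
contact_force: [0.3, 0.3, -1.1]
width: 0.023
```

```bash
python3 go.py .542 -.1906 .1150 14.3
```

```text
t 5.67 p [ 0.5434 -0.1913  0.1185] phi 14.32 w 23.0mm F [ 0.3  0.3 -1.1]
turn(tool,deg) [ 0.09 -0.1   0.02] shift before turn [-1.2 -1.   3.5] shift after turn [-1.2 -1.   3.5]
```

drive_tool(
  targets=[0,0,0,-1.2,-1,1,0,0,0,0,0,0,1,0,0,0,0,0,0,0.6,0,0,0,0,0,0,0,0,0,0,0,0,0,0,0],
)

```text
clock: 6.3
position: [0.541, -0.1906, 0.1148]
ee_rot: [0.0, 0.992, 0.124, 0.0]
contact_force: [0.2, 0.0, -0.6]
width: 0.023
```

```bash
python3 go.py .542 -.1906 .1150 14.3
```

```text
t 6.30 p [ 0.541  -0.1906  0.1148] phi 14.28 w 23.0mm F [ 0.2  0.  -0.6]
turn(tool,deg) [ 0.01 -0.   -0.02] shift before turn [ 0.9  0.2 -0.2] shift after turn [ 0.9  0.2 -0.2]
```

drive_tool(
  targets=[0,0,0,0.5,0,0.5,0,0,0,0,0,0,0.5,0,0,0,0,0,0,0,0],
)

```text
clock: 6.68
position: [0.5416, -0.1907, 0.1147]
ee_rot: [0.0, 0.992, 0.124, 0.0]
contact_force: [-1.4, 0.1, 5.1]
width: 0.023
```

Contact made (5 N). Release and retreat straight up.

drive_tool(
  targets=[0,0,0,0,0,0,0.4,0,0,0,0,0,0,0.5,0,0,0,0,0,0,0.6,0,0,0,0,0,-30,0.6,0,0,0,0,0,-50,0.7,0,0,0,0,0,-20,0.7],
)

```text
clock: 7.42
position: [0.5429, -0.191, 0.2167]
ee_rot: [0.001, 0.992, 0.124, 0.002]
contact_force: [-0.2, 0.2, 0.2]
width: 0.0599
```

```bash
python3 go.py .5561 .2016 .21 42;python3 go.py .5561 .2016 .21 -48
```

```text
t 7.42 p [ 0.5429 -0.191   0.2167] phi 14.29 w 59.9mm F [-0.2  0.2  0.2]
turn(tool,deg) [  0.23  -0.16 -27.71] shift before turn [ 109.7 -377.2    5.9] shift after turn [ 272.5 -282.9    6.7]
t 7.42 p [ 0.5429 -0.191   0.2167] phi 14.29 w 59.9mm F [-0.2  0.2  0.2]
turn(tool,deg) [ 5.000e-02 -2.900e-01  6.229e+01] shift before turn [ 109.7 -377.2    5.9] shift after turn [-282.9 -272.5    6.7]
```

drive_tool(
  targets=[0,0,-9.2,0,0,0,0.7,0,0,-9.2,0,0,0,0.7,0,0,-9.3,0,0,0,0.7,0,0,0,34.1,-35.4,0,0.7,0,0,0,34.1,-35.4,0,0.7,0,0,0,34.1,-35.4,0,0.7,0,0,0,34.1,-35.4,0,0.7,0,0,0,34.1,-35.4,0,0.7,0,0,0,34.1,-35.4,0,0.7,0,0,0,34.1,-35.4,0,0.7,0,0,0,34.1,-35.4,0,0.7,0,0,0,0,0,0,0.7],
)

```text
clock: 8.93
position: [0.5545, 0.206, 0.2132]
ee_rot: [-0.001, 0.933, 0.36, 0.0]
contact_force: [0.2, -1.0, 0.2]
width: 0.0595
```

drive_tool(
  targets=[0,0,0,0,0,50,0.7,0,0,0,0,0,45,0.7,0,0,0,0,0,0,0.7,0,0,0,0,0,0,0.7],
)

```text
clock: 9.43
position: [0.5561, 0.2023, 0.1202]
ee_rot: [0.0, 0.934, 0.358, 0.001]
contact_force: [-0.6, 1.0, 0.9]
width: 0.0598
```

```bash
python3 go.py .5561 .2016 .0445 42; python3 look.py 3 - 220,190,80,80;python3 - <<'E'
import cv2,sys
sys.path.insert(0,'.')
from crop import crop
t=cv2.imread("pics/top0.png")
E
```

```text
t 9.43 p [0.5561 0.2023 0.1202] phi 41.95 w 59.8mm F [-0.6  1.   0.9]
turn(tool,deg) [ 0.08 -0.11 -0.05] shift before turn [-0.6  0.4 75.7] shift after turn [-0.5  0.5 75.7]
```

```bash
sed -i 's/for n,a in zip(("top","side"),sys.argv\[2:\]):/for n,a in zip(("top","side"),sys.argv[2:4]):/' look.py; python3 look.py 4 335,180,130,130 280,130,120,100
```

```text
(no output)
```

View pics/c4.png

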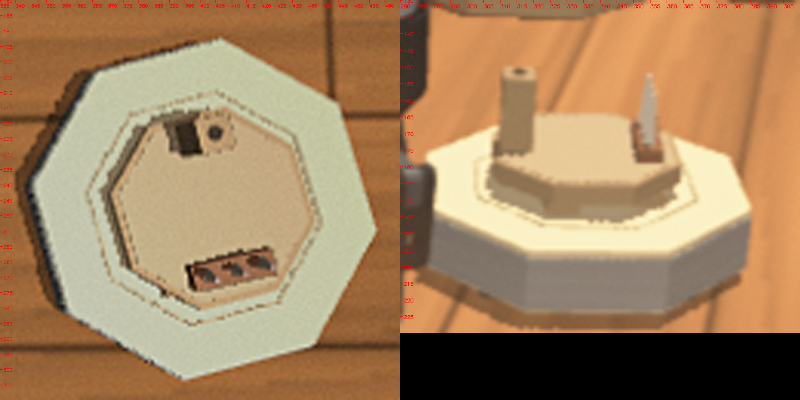

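View pics/c3.png

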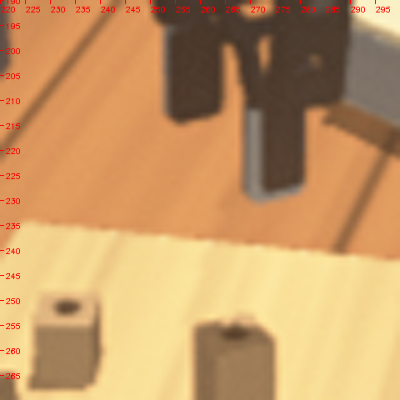

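The first post stands upright on the shelf: bore at top about (404.5,222.5), side (315.5,151.3). Check its position by triangulation, and grip the next one.

```bash
cat > bore.py <<'E'
import sys
from h import *
K=(0.4906,-0.2037,0.249)
def bore(im,uv,r=3):
    g=cv2.cvtColor(im,cv2.COLOR_BGR2GRAY).astype(float)
    u,v=map(int,np.round(uv));p=g[v-r:v+r+1,u-r:u+r+1]
    w=np.clip(np.median(p)*.8-p,0,None);yy,xx=np.mgrid[-r:r+1,-r:r+1]
    return np.array([u+(w*xx).sum()/w.sum(),v+(w*yy).sum()/w.sum()])
tag=sys.argv[1];a=list(map(float,sys.argv[2:6]))
T=cv2.imread(f"pics/top{tag}.png");S=cv2.imread(f"pics/side{tag}.png")
bt,bs=bore(T,a[:2],2),bore(S,a[2:],2);x,e=tri(bt,bs);d=x[:2]-K[:2];c,s=np.cos(K[2]),np.sin(K[2])
print(bt.round(1),bs.round(1),x.round(4),e.round(1),"kiln mm",(1e3*np.array([c*d[0]+s*d[1],-s*d[0]+c*d[1]])).round(1))
E
python3 bore.py 4 404.5 222.5 315.5 151.3
```

```text
[404.8 222.7] [315.3 151. ] [ 0.5422 -0.1917  0.1474] [ 0.   0.1 -0.1 -0. ] kiln mm [53.  -1.1]
```

drive_tool(
  targets=[0,0,0,-0.5,0.4,35,0.7,0,0,0,0,0,30,0.7,0,0,0,0,0,10,0.7,0,0,0,0,0,0,0.7,0,0,0,0,0,0,0,0,0,0,0,0,0,0,0,0,0,0,0,0,0,0,0,0,0,0,0,0],
)

```text
clock: 10.58
position: [0.5559, 0.2022, 0.0451]
ee_rot: [0.0, 0.934, 0.358, 0.001]
contact_force: [-0.1, -0.1, 5.8]
width: 0.0231
```

```bash
python3 go.py .5233 -.247 .21 14.3
```

```text
t 10.57 p [0.5559 0.2022 0.0451] phi 41.99 w 23.1mm F [-0.1 -0.1  5.8]
turn(tool,deg) [ 0.05 -0.16 27.69] shift before turn [-324.3  312.4 -165.2] shift after turn [-142.5  427.2 -164.9]
```

drive_tool(
  targets=[0,0,0,0,0,-30,0,0,0,9.2,0,0,-45,0,0,0,9.2,0,0,-45,0,0,0,9.3,0,0,-45,0,0,0,0,-17.8,53.4,0,0,0,0,0,-17.8,53.4,0,0,0,0,0,-17.8,53.4,0,0,0,0,0,-17.8,53.4,0,0,0,0,0,-17.8,53.4,0,0,0,0,0,-17.8,53.4,0,0,0,0,0,-17.8,53.4,0,0,0,0,0,-17.9,53.4,0,0],
)

```text
clock: 12.08
position: [0.5215, -0.2488, 0.2086]
ee_rot: [-0.0, 0.992, 0.124, 0.0]
contact_force: [0.1, 0.4, -0.4]
width: 0.0228
```

drive_tool(
  targets=[0,0,0,0,0,0,0,0,0,0,0,0,40,0,0,0,0,0,0,35,0,0,0,0,0,0,13,0,0,0,0,0,0,0,0],
)

```text
clock: 12.7
position: [0.5218, -0.2463, 0.1203]
ee_rot: [-0.001, 0.992, 0.125, -0.001]
contact_force: [-0.5, 0.5, -0.8]
width: 0.023
```

```bash
python3 go.py .5233 -.247 .1155 14.3
```

```text
t 12.70 p [ 0.5218 -0.2463  0.1203] phi 14.32 w 23.0mm F [-0.5  0.5 -0.8]
turn(tool,deg) [-0.07  0.06  0.02] shift before turn [1.3 1.  4.8] shift after turn [1.3 1.  4.8]
```

drive_tool(
  targets=[0,0,0,0.9,0.6,2,0,0,0,0,0,0,2,0,0,0,0,0,0,1,0,0,0,0,0,0,0.5,0,0,0,0,0,0,0,0],
)

```text
clock: 13.32
position: [0.5231, -0.2476, 0.1153]
ee_rot: [0.0, 0.992, 0.124, 0.0]
contact_force: [0.7, -0.2, -1.0]
width: 0.0229
```

drive_tool(
  targets=[0,0,0,0,-0.4,0.5,0,0,0,0,0,0,0.5,0,0,0,0,0,0,0,0],
)

```text
clock: 13.7
position: [0.5234, -0.2476, 0.1152]
ee_rot: [0.001, 0.992, 0.124, 0.001]
contact_force: [-1.2, -0.6, 5.1]
width: 0.0231
```

drive_tool(
  targets=[0,0,0,0,0,0,0.4,0,0,0,0,0,0,0.5,0,0,0,0,0,0,0.6,0,0,0,0,0,-30,0.6,0,0,0,0,0,-50,0.7,0,0,-9.7,0,0,-20,0.7,0,0,0,0,0,0,0.7],
)

```text
clock: 14.58
position: [0.5239, -0.2477, 0.2159]
ee_rot: [0.001, 0.978, 0.207, 0.001]
contact_force: [0.8, 0.0, -0.7]
width: 0.0595
```

```bash
python3 go.py .6333 .2635 .21 24
```

```text
t 14.57 p [ 0.5239 -0.2477  0.2159] phi 23.88 w 59.5mm F [ 0.8  0.  -0.7]
turn(tool,deg) [ 0.19 -0.13 -0.12] shift before turn [ 307.  -423.2    5.1] shift after turn [ 307.9 -422.5    5.9]
```

drive_tool(
  targets=[0,0,0,30.8,-42.3,0,0.7,0,0,0,30.8,-42.3,0,0.7,0,0,0,30.8,-42.3,0,0.7,0,0,0,30.8,-42.3,0,0.7,0,0,0,30.8,-42.3,0,0.7,0,0,0,30.8,-42.3,0,0.7,0,0,0,30.8,-42.3,0,0.7,0,0,0,30.8,-42.3,0,0.7,0,0,0,30.8,-42.3,0,0.7,0,0,0,30.8,-42.3,0,0.7,0,0,0,0,0,0,0.7],
)

```text
clock: 15.95
position: [0.6315, 0.2682, 0.211]
ee_rot: [-0.001, 0.978, 0.209, -0.002]
contact_force: [-0.3, -1.1, -0.4]
width: 0.0596
```

drive_tool(
  targets=[0,0,0,0,0,50,0.7,0,0,0,0,0,45,0.7,0,0,0,0,0,0,0.7,0,0,0,0,0,0,0.7],
)

```text
clock: 16.45
position: [0.6332, 0.264, 0.1202]
ee_rot: [0.0, 0.978, 0.207, 0.001]
contact_force: [0.1, 0.7, 1.2]
width: 0.0598
```

```bash
python3 go.py .6333 .2635 .0445 24; python3 look.py 5 335,180,130,130 280,130,120,100
```

```text
t 16.45 p [0.6332 0.264  0.1202] phi 23.90 w 59.8mm F [0.1 0.7 1.2]
turn(tool,deg) [ 0.03 -0.07 -0.1 ] shift before turn [-0.2  0.5 75.7] shift after turn [-0.1  0.5 75.7]
```

View pics/c5.png

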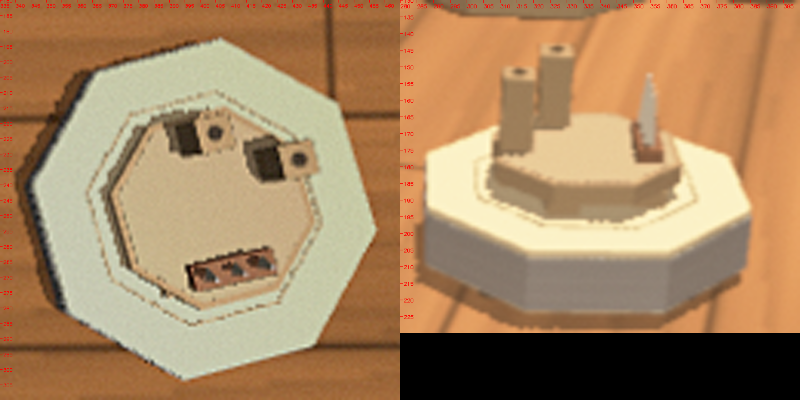

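Two posts now stand upright, the second bore at top (432,231.5), side (327,144.5). On to the third.

drive_tool(
  targets=[0,0,0,-0.1,0.4,35,0.7,0,0,0,0,0,30,0.7,0,0,0,0,0,10,0.7,0,0,0,0,0,0,0.7,0,0,0,0,0,0,0,0,0,0,0,0,0,0,0,0,0,0,0,0,0,0,0,0,0,0,0,0],
)

```text
clock: 17.55
position: [0.6336, 0.2644, 0.0458]
ee_rot: [-0.0, 0.978, 0.208, 0.002]
contact_force: [-1.1, -0.5, 6.7]
width: 0.023
```

```bash
python3 bore.py 5 431.8 231.5 326.7 144.5;python3 bore.py 5 404.5 222.5 315.5 151.3; python3 go.py .4986 -.1501 .21 14.3
```

```text
[431.9 231. ] [326.8 144. ] [ 0.5237 -0.2483  0.148 ] [ 0.   0.2 -0.3 -0. ] kiln mm [ 21.1 -51.4]
[404.6 222.7] [315.3 151. ] [ 0.5423 -0.1913  0.1475] [ 0.   0.1 -0.2 -0. ] kiln mm [53.1 -0.8]
t 17.55 p [0.6336 0.2644 0.0458] phi 23.99 w 23.0mm F [-1.1 -0.5  6.7]
turn(tool,deg) [ 0.02 -0.18  9.69] shift before turn [-291.4  323.9 -164.9] shift after turn [-233.2  368.3 -164.2]
```

drive_tool(
  targets=[0,0,0,0,0,-30,0,0,0,4.8,0,0,-45,0,0,0,4.9,0,0,-45,0,0,0,0,0,0,-44,0,0,0,0,-29.2,46,0,0,0,0,0,-29.2,46,0,0,0,0,0,-29.2,46,0,0,0,0,0,-29.2,46,0,0,0,0,0,-29.2,46,0,0,0,0,0,-29.2,46,0,0,0,0,0,-29.2,46,0,0,0,0,0,-29.2,46,0,0],
)

```text
clock: 19.05
position: [0.4959, -0.1515, 0.2081]
ee_rot: [0.0, 0.992, 0.124, 0.0]
contact_force: [1.7, -1.4, -1.1]
width: 0.0228
```

drive_tool(
  targets=[0,0,0,0,0,0,0,0,0,0,0,0,40,0,0,0,0,0,0,35,0,0,0,0,0,0,13,0,0,0,0,0,0,0,0],
)

```text
clock: 19.68
position: [0.4968, -0.1493, 0.1198]
ee_rot: [-0.0, 0.992, 0.125, -0.001]
contact_force: [-0.2, -0.2, -0.4]
width: 0.0227
```

```bash
python3 go.py .4986 -.1501 .1160 14.3
```

```text
t 19.68 p [ 0.4968 -0.1493  0.1198] phi 14.33 w 22.7mm F [-0.2 -0.2 -0.4]
turn(tool,deg) [-0.06  0.06  0.03] shift before turn [1.6 1.2 3.8] shift after turn [1.6 1.2 3.8]
```

drive_tool(
  targets=[0,0,0,1.2,1,1.5,0,0,0,0,0,0,1.5,0,0,0,0,0,0,0.5,0,0,0,0,0,0,0.5,0,0,0,0,0,0,0,0],
)

```text
clock: 20.3
position: [0.4983, -0.1509, 0.1163]
ee_rot: [0.0, 0.992, 0.124, 0.0]
contact_force: [-0.6, -0.3, -0.1]
width: 0.0227
```

drive_tool(
  targets=[0,0,0,0,-0.6,0.6,0,0,0,0,0,0,0.6,0,0,0,0,0,0,0,0],
)

```text
clock: 20.68
position: [0.4987, -0.1507, 0.1159]
ee_rot: [0.001, 0.992, 0.124, 0.001]
contact_force: [-1.5, -0.4, 5.1]
width: 0.0226
```

drive_tool(
  targets=[0,0,0,0,0,0,0.4,0,0,0,0,0,0,0.5,0,0,0,0,0,0,0.6,0,0,0,0,0,-30,0.6,0,0,0,0,0,-55,0.7,0,0,0,0,0,0,0.7],
)

```text
clock: 21.42
position: [0.5011, -0.1514, 0.2042]
ee_rot: [0.002, 0.992, 0.124, 0.004]
contact_force: [0.8, 0.7, 0.0]
width: 0.0596
```

```bash
python3 go.py .4342 .2067 .21 95.2
```

```text
t 21.43 p [ 0.5011 -0.1514  0.2042] phi 14.29 w 59.6mm F [0.8 0.7 0. ]
turn(tool,deg) [  0.58  -0.11 -80.91] shift before turn [  23.6 -363.5   -7.8] shift after turn [362.7 -34.2  -5.8]
```

drive_tool(
  targets=[0,0,-10.1,0,0,-5,1,0,0,-10.1,0,0,0,1,0,0,-10.1,0,0,0,1,0,0,-10.1,0,0,0,1,0,0,-10.1,0,0,0,1,0,0,-10.1,0,0,0,1,0,0,-10.1,0,0,0,1,0,0,-10.1,0,0,0,1,0,0,0,0,0,0,1],
)

```text
clock: 22.55
position: [0.4976, -0.1499, 0.204]
ee_rot: [-0.001, 0.676, 0.737, -0.0]
contact_force: [0.3, -0.0, 0.3]
width: 0.0855
```

drive_tool(
  targets=[0,0,0,51.8,-4.9,0,1,0,0,0,51.8,-4.9,0,1,0,0,0,51.8,-4.9,0,1,0,0,0,51.8,-4.9,0,1,0,0,0,51.8,-4.9,0,1,0,0,0,51.8,-4.9,0,1,0,0,0,51.8,-4.9,0,1,0,0,0,0,0,0,1,0,0,0,0,0,50,1,0,0,0,0,0,50,1,0,0,0,0,0,0,1,0,0,0,0,0,0,1],
)

```text
clock: 24.05
position: [0.4332, 0.2077, 0.1062]
ee_rot: [0.001, 0.676, 0.737, 0.001]
contact_force: [0.2, -0.3, 1.5]
width: 0.0854
```

```bash
python3 go.py .4342 .2067 .030 95.2; python3 look.py 6 335,180,130,130 280,130,120,100; cp pics/c6.png pics/c6k.png
```

```text
t 24.05 p [0.4332 0.2077 0.1062] phi 94.99 w 85.4mm F [ 0.2 -0.3  1.5]
turn(tool,deg) [ 0.11 -0.01 -0.21] shift before turn [-1.1  0.7 76.2] shift after turn [-1.   0.9 76.2]
```

View pics/c6.png

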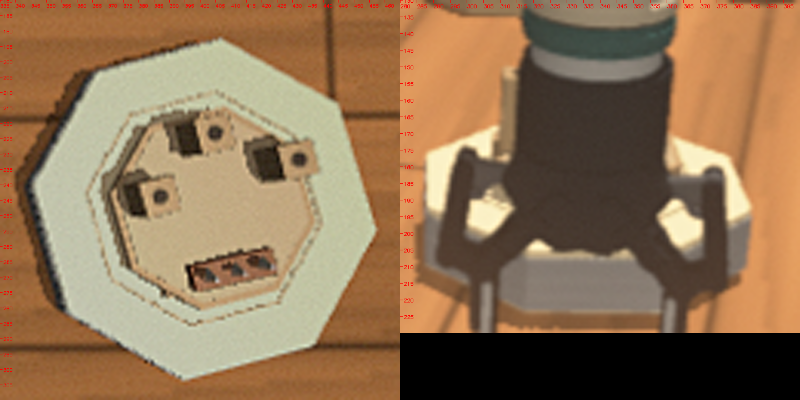

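View pics/side6.png

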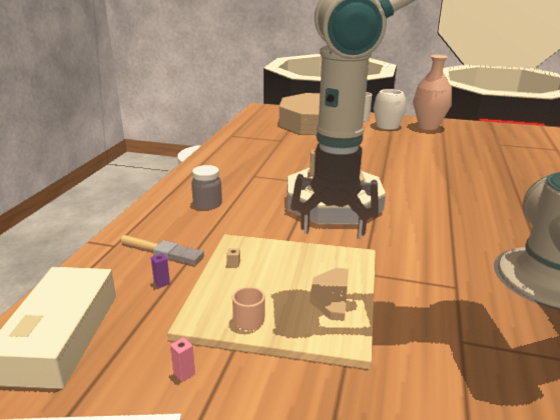

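Third post also placed (bore at top ≈(387,244)); the gripper straddles the half shelf (side ≈(335,225) above shelf (330,292)). Descend carefully.

```bash
python3 - <<'E'
from h import *
import cv2
g=cv2.cvtColor(cv2.imread("pics/top6.png"),cv2.COLOR_BGR2GRAY).astype(float);u0,v0=387,244
p=g[v0-3:v0+4,u0-3:u0+4];w=np.clip(np.median(p)*.8-p,0,None);yy,xx=np.mgrid[-3:4,-3:4]
uv=np.array([u0+(w*xx).sum()/w.sum(),v0+(w*yy).sum()/w.sum()])
r=least_squares(lambda q:proj("top",[q[0],q[1],.148])[0]-uv,[.5,-.15]);K=(0.4906,-0.2037,0.249);d=r.x-K[:2];c,s=np.cos(K[2]),np.sin(K[2])
print(uv,r.x,c*d[0]+s*d[1],-s*d[0]+c*d[1])
E
```

```text
[386.53125    243.40677521] [ 0.49855752 -0.15130339] 0.020624456752267775 0.048819656216060256
```

drive_tool(
  targets=[0,0,-0.2,-1,0.9,40,1,0,0,0,0,0,30,1,0,0,0,0,0,10,1,0,0,0,0,0,6,1,0,0,0,0,0,4,1,0,0,0,0,0,2,1,0,0,0,0,0,0,1],
)

```text
clock: 25.02
position: [0.4331, 0.2071, 0.0133]
ee_rot: [0.0, 0.674, 0.739, 0.0]
contact_force: [0.1, -0.3, -0.1]
width: 0.0852
```

```bash
python3 go.py .4342 .2067 .0130 95.2; python3 look.py 7 - 290,230,100,100
```

```text
t 25.02 p [0.4331 0.2071 0.0133] phi 95.29 w 85.2mm F [ 0.1 -0.3 -0.1]
turn(tool,deg) [ 0.04 -0.    0.09] shift before turn [-0.5  1.   0.3] shift after turn [-0.5  1.   0.3]
```

View pics/c7.png

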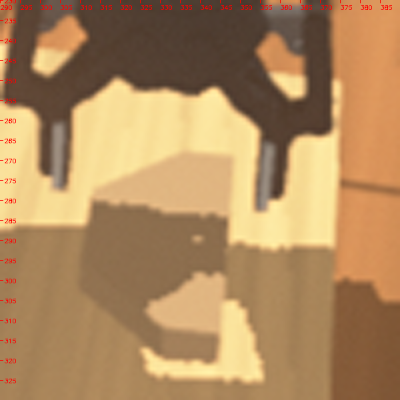

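```bash
python3 - <<'E'
from h import *
for z in (.015,.02,.026,.032): print(z,proj("side",[[.4331+.0425,.2071+.0035,z],[.4331-.0425,.2071-.0035,z]]).round(1).tolist())
E
```

```text
0.015 [[306.1, 292.8], [351.5, 298.0]]
0.02 [[306.2, 290.7], [351.7, 295.8]]
0.026 [[306.3, 288.1], [351.9, 293.2]]
0.032 [[306.4, 285.5], [352.2, 290.6]]
```

drive_tool(
  targets=[0,0,0,0,0,0,0.85,0,0,0,0,0,0,0.85,0,0,0,0,0,0,0.85],
)

```text
clock: 25.45
position: [0.4328, 0.207, 0.013]
ee_rot: [0.0, 0.674, 0.739, -0.0]
contact_force: [0.3, 0.5, 0.1]
width: 0.0726
```

```bash
python3 go.py .4342 .2067 .0130 95.2; python3 look.py 8 - 290,230,100,100
```

```text
t 25.45 p [0.4328 0.207  0.013 ] phi 95.29 w 72.6mm F [0.3 0.5 0.1]
turn(tool,deg) [0.   0.01 0.09] shift before turn [-0.4  1.3  0. ] shift after turn [-0.4  1.3  0. ]
```

View pics/c8.png

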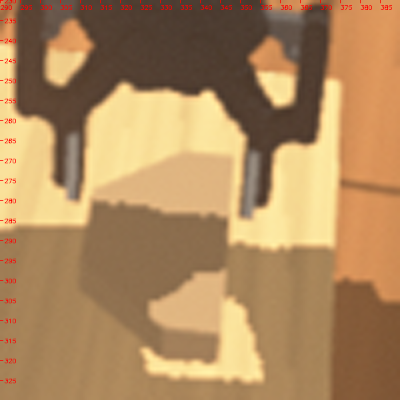

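```bash
python3 - <<'E'
from h import *
def tips(p,phi,w,zs,half=.011):
    a=np.radians(phi);x=np.array([np.cos(a),np.sin(a)]);y=np.array([np.sin(a),-np.cos(a)])
    for z in zs:
        print(z,[proj("side",[*(np.array(p)+s*y*w/2+h*x),z])[0].round(1).tolist() for s in(1,-1) for h in(half,-half)])
print("c3 tcp .1202");tips((.5561,.2023),42,.0598,(.12,.13,.14,.15))
print("c1 tcp .1125");tips((.5604,.0907),8,.0598,(.1125,.12,.13,.14,.15))
print("c8 tcp .013");tips((.4328,.207),95.3,.0726,(.013,.025,.035,.045,.055))
E
```

```text
c3 tcp .1202
0.12 [[254.0, 231.1], [264.5, 228.6], [268.0, 245.9], [278.9, 243.1]]
0.13 [[253.9, 226.5], [264.5, 223.9], [268.0, 241.1], [279.0, 238.3]]
0.14 [[253.9, 221.8], [264.5, 219.3], [268.0, 236.3], [279.0, 233.5]]
0.15 [[253.8, 217.1], [264.5, 214.6], [268.0, 231.4], [279.1, 228.6]]
c1 tcp .1125
0.1125 [[275.7, 206.4], [286.1, 207.0], [272.0, 219.8], [283.0, 220.5]]
0.12 [[275.7, 203.2], [286.2, 203.8], [272.0, 216.5], [283.0, 217.2]]
0.13 [[275.7, 198.9], [286.2, 199.5], [272.1, 212.0], [283.1, 212.7]]
0.14 [[275.8, 194.6], [286.3, 195.2], [272.1, 207.5], [283.2, 208.2]]
0.15 [[275.8, 190.2], [286.4, 190.8], [272.1, 203.0], [283.2, 203.7]]
c8 tcp .013
0.013 [[308.9, 297.7], [310.2, 290.8], [347.9, 301.9], [348.4, 294.8]]
0.025 [[309.1, 292.5], [310.4, 285.6], [348.4, 296.7], [348.9, 289.6]]
0.035 [[309.3, 288.1], [310.6, 281.3], [348.8, 292.3], [349.2, 285.3]]
0.045 [[309.5, 283.7], [310.8, 276.9], [349.2, 287.8], [349.6, 280.9]]
0.055 [[309.7, 279.2], [311.0, 272.5], [349.6, 283.3], [350.0, 276.4]]
```

View pics/side1.png

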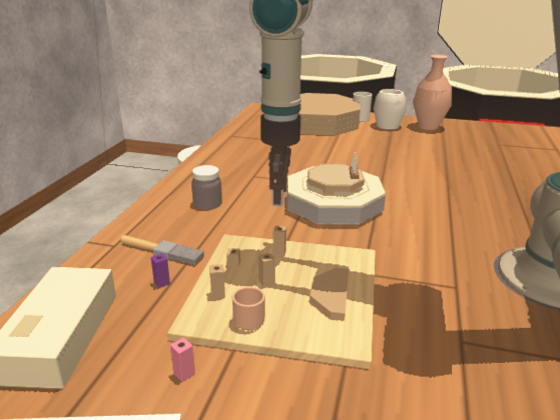

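The side picture says the finger tips, about (308,279) and (351,284), are near z ≈ 0.053, roughly 40 mm above the reported TCP. That disagrees with the text, and the post pictures agree with the camera (only about 7 mm of each post was gripped). I trust the picture: go lower in steps, watching the force.

drive_tool(
  targets=[0,0,0,-0.4,1.3,6,0.85,0,0,0,0,0,6,0.85,0,0,0,0,0,4,0.85,0,0,0,0,0,0,0.85],
)

```text
clock: 26.0
position: [0.4337, 0.2065, -0.0036]
ee_rot: [-0.0, 0.674, 0.739, -0.001]
contact_force: [0.4, -0.2, -0.1]
width: 0.0728
```

```bash
python3 go.py .4342 .2067 .0130 95.2; python3 look.py 9 - 290,230,100,100
```

```text
t 26.00 p [ 0.4337  0.2065 -0.0036] phi 95.28 w 72.8mm F [ 0.4 -0.2 -0.1]
turn(tool,deg) [-0.07  0.02  0.08] shift before turn [  0.1   0.5 -16.6] shift after turn [  0.1   0.5 -16.6]
```

View pics/c9.png

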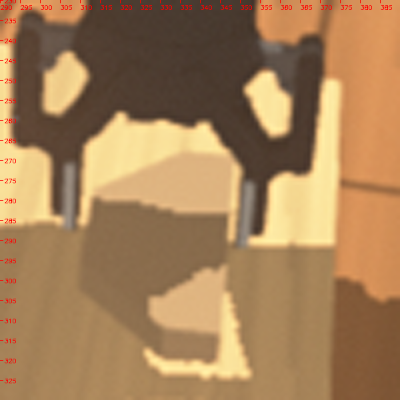

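Tips now at (307.5,287) and (351,291.5), z ≈ 0.037 with "TCP" at −0.004 and no force: the offset is confirmed. 13 mm more, then grip.

drive_tool(
  targets=[0,0,0,0.1,0.5,5,0.85,0,0,0,0,0,4,0.85,0,0,0,0,0,3,0.85,0,0,0,0,0,0,0.85],
)

```text
clock: 26.55
position: [0.4344, 0.2068, -0.0153]
ee_rot: [-0.0, 0.674, 0.739, -0.0]
contact_force: [0.5, 0.3, 0.8]
width: 0.0723
```

```bash
python3 go.py .4342 .2067 -.0170 95.2; python3 look.py 10 - 290,230,100,100
```

```text
t 26.55 p [ 0.4344  0.2068 -0.0153] phi 95.29 w 72.3mm F [0.5 0.3 0.8]
turn(tool,deg) [-0.04  0.01  0.09] shift before turn [-0.  -0.2  1.7] shift after turn [-0.  -0.2  1.7]
```

View pics/c10.png

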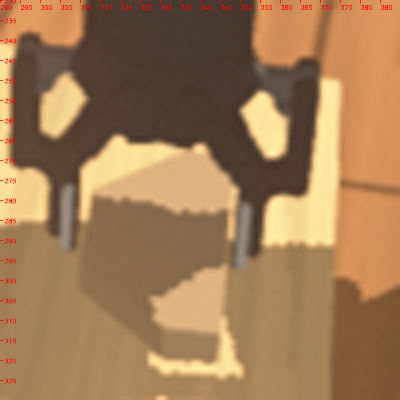

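Tips at (307.5,292.5) and (350,297), z ≈ 0.024, beside the shelf's edges. Close.

drive_tool(
  targets=[0,0,0,0,-0.2,1.5,0.85,0,0,0,0,0,0,0.6,0,0,0,0,0,0,0.6,0,0,0,0,0,0,0.6,0,0,0,0,0,0,0.6],
  grip_force=60,
)

```text
clock: 27.22
position: [0.4344, 0.2068, -0.0162]
ee_rot: [0.0, 0.674, 0.739, -0.0]
contact_force: [-2.6, -0.0, 4.9]
width: 0.0641
```

```bash
python3 go.py .5265 -.1946 .165 104.4;  python3 look.py 11 - 290,230,100,100
```

```text
t 27.23 p [ 0.4344  0.2068 -0.0162] phi 95.29 w 64.1mm F [-2.6 -0.   4.9]
turn(tool,deg) [ 0.    0.01 -9.11] shift before turn [-408.2   54.7 -181.1] shift after turn [-411.7  -10.6 -181.2]
```

View pics/c11.png

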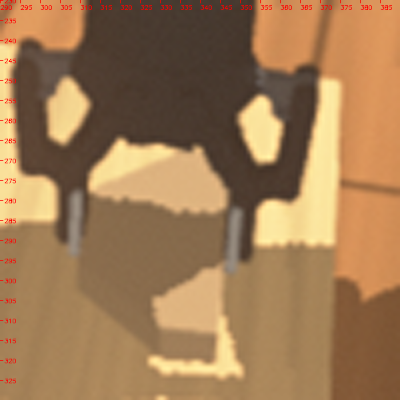

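drive_tool(
  targets=[0,0,0,0,0,-10,0.6,0,0,0,0,0,-20,0.6,0,0,0,0,0,-40,0.6,0,0,0,0,0,0,0.6,0,0,0,0,0,0,0.6],
)

```text
clock: 27.9
position: [0.4336, 0.2065, 0.0528]
ee_rot: [-0.0, 0.674, 0.739, -0.001]
contact_force: [0.3, 0.1, -3.8]
width: 0.0642
```

```bash
python3 go.py .5265 -.1946 .160 104.3;  python3 look.py 12 - 280,200,120,120
```

```text
t 27.90 p [0.4336 0.2065 0.0528] phi 95.29 w 64.2mm F [ 0.3  0.1 -3.8]
turn(tool,deg) [-0.07  0.02 -9.01] shift before turn [-408.    55.4 -107.1] shift after turn [-411.7   -9.1 -107.2]
```

View pics/c12.png

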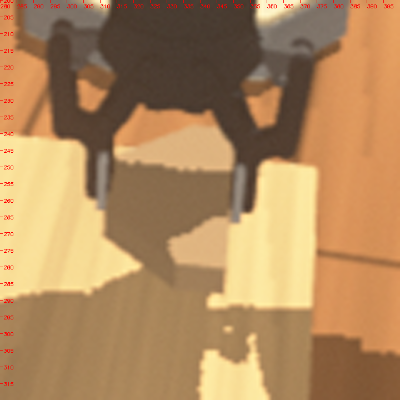

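drive_tool(
  targets=[0,0,-4.5,0,0,-50,0.6,0,0,-4.5,0,0,-57,0.6,0,0,0,-20,0,0,0.6,0,0,0,-45,-1,0,0.6,0,0,0,-45,-1,0,0.6,0,0,0,-45,-1,0,0.6,0,0,0,-45,-1,0,0.6,0,0,0,-45,-1,0,0.6,0,0,0,-45,-1,0,0.6,0,0,0,-45,-1,0,0.6,0,0,0,-45,-1,0,0.6,0,0,0,-32,-1,0,0.6],
)

```text
clock: 29.45
position: [0.5267, -0.1963, 0.1582]
ee_rot: [-0.002, 0.614, 0.789, -0.0]
contact_force: [0.2, 0.1, -2.8]
width: 0.0646
```

drive_tool(
  targets=[0,0,0,0,0,0,0.6,0,0,0,0,0,0,0.6],
)

```text
clock: 29.7
position: [0.5263, -0.1937, 0.1588]
ee_rot: [-0.002, 0.614, 0.789, -0.0]
contact_force: [-0.3, -0.1, -2.1]
width: 0.0644
```

```bash
python3 go.py .5265 -.1946 .116 104.3;  python3 look.py 13 335,180,130,130 270,90,130,130
```

```text
t 29.70 p [ 0.5263 -0.1937  0.1588] phi 104.26 w 64.4mm F [-0.3 -0.1 -2.1]
turn(tool,deg) [-0.15 -0.18 -0.04] shift before turn [-1.   0.1 42.8] shift after turn [-0.9  0.  42.8]
```

View pics/c13.png

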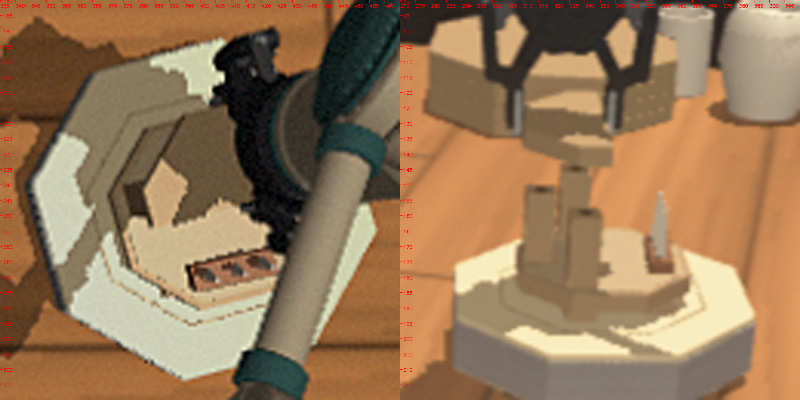

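The shelf is held level above the three posts (side: shelf ≈(325,130), post tops (314,152), (326,146), (329,159)). Lower it gently.

drive_tool(
  targets=[0,0,0,-0.9,0,20,0.6,0,0,0,0,0,15,0.6,0,0,0,0,0,3,0.6,0,0,0,0,0,0,0.6,0,0,0,0,0,0,0.6],
)

```text
clock: 30.42
position: [0.5281, -0.1957, 0.1232]
ee_rot: [0.001, 0.614, 0.79, 0.0]
contact_force: [-0.1, -0.1, -3.4]
width: 0.0643
```

```bash
python3 go.py .5265 -.1946 .1140 104.3;  python3 look.py 14 - 280,100,100,100
```

```text
t 30.43 p [ 0.5281 -0.1957  0.1232] phi 104.30 w 64.3mm F [-0.1 -0.1 -3.4]
turn(tool,deg) [ 0.06  0.06 -0.  ] shift before turn [ 1.5 -1.3  9.2] shift after turn [ 1.4 -1.3  9.2]
```

View pics/c14.png

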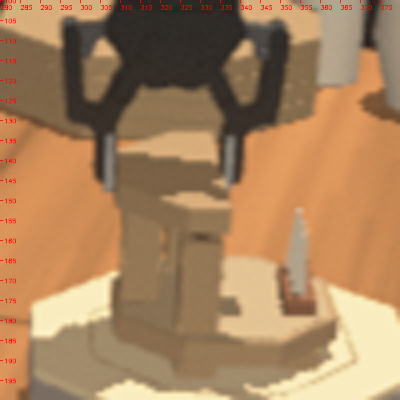

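drive_tool(
  targets=[0,0,0,0.9,-1,3,0.6,0,0,0,0,0,3,0.6,0,0,0,0,0,1,0.6,0,0,0,0,0,0.5,0.6,0,0,0,0,0,0,0.6],
)

```text
clock: 31.1
position: [0.5265, -0.1949, 0.115]
ee_rot: [0.0, 0.614, 0.79, -0.0]
contact_force: [-0.1, -0.4, -2.4]
width: 0.0644
```

```bash
python3 go.py .5265 -.1946 .1140 104.3
```

```text
t 31.10 p [ 0.5265 -0.1949  0.115 ] phi 104.29 w 64.4mm F [-0.1 -0.4 -2.4]
turn(tool,deg) [-0.    0.   -0.01] shift before turn [0.3 0.1 1. ] shift after turn [0.3 0.1 1. ]
```

drive_tool(
  targets=[0,0,0,0,0,0.5,0.6,0,0,0,0,0,0.5,0.6,0,0,0,0,0,0,0.6],
)

```text
clock: 31.48
position: [0.5264, -0.1949, 0.114]
ee_rot: [-0.0, 0.614, 0.79, -0.0]
contact_force: [0.2, -0.2, -3.4]
width: 0.0644
```

drive_tool(
  targets=[0,0,0,0,0,0.5,0.6,0,0,0,0,0,0.5,0.6,0,0,0,0,0,0,0.6],
)

```text
clock: 31.85
position: [0.5265, -0.195, 0.1138]
ee_rot: [0.0, 0.614, 0.79, -0.0]
contact_force: [-1.2, 0.5, 5.6]
width: 0.0643
```

Contact at the predicted height (5.6 N). Release.

drive_tool(
  targets=[0,0,0,0,0,0,0.78,0,0,0,0,0,0,0.82,0,0,0,0,0,0,0.88,0,0,0,0,0,0,0.9,0,0,0,0,0,-25,0.9,0,0,0,0,0,-40,0.9,0,0,0,0,0,-30,0.9,0,0,0,0,0,0,0.9],
)

```text
clock: 32.85
position: [0.5281, -0.1957, 0.2106]
ee_rot: [0.003, 0.614, 0.79, 0.001]
contact_force: [-0.5, -0.1, -0.1]
width: 0.0767
```

```bash
python3 go.py .554 .3194 .21 60
```

```text
t 32.85 p [ 0.5281 -0.1957  0.2106] phi 104.29 w 76.7mm F [-0.5 -0.1 -0.1]
turn(tool,deg) [ 0.33  0.12 44.29] shift before turn [492.8 152.3  -0.7] shift after turn [ 459.1 -235.1    0.6]
```

drive_tool(
  targets=[0,0,0,49.3,15.2,0,0.85,0,0,0,49.3,15.2,0,0.85,0,0,0,49.3,15.2,0,0.85,0,0,0,49.3,15.2,0,0.85,0,0,0,49.3,15.2,0,0.85,0,0,0,49.3,15.2,0,0.85,0,0,0,49.3,15.2,0,0.85,0,0,0,49.3,15.2,0,0.85,0,0,0,49.3,15.2,0,0.85,0,0,0,49.3,15.2,0,0.85,0,0,0,0,0,0,0.85],
)

```text
clock: 34.22
position: [0.551, 0.3237, 0.2056]
ee_rot: [-0.001, 0.612, 0.791, -0.001]
contact_force: [-0.2, -0.9, -0.4]
width: 0.0725
```

drive_tool(
  targets=[0,0,0,0,0,50,0.85,0,0,0,0,0,50,0.85,0,0,0,0,0,20,0.85,0,0,0,0,0,0,0.85,0,0,0,0,0,0,0.85],
)

```text
clock: 34.85
position: [0.5527, 0.32, 0.0886]
ee_rot: [0.0, 0.614, 0.789, 0.0]
contact_force: [-0.3, -0.6, 0.4]
width: 0.0726
```

```bash
python3 go.py .554 .3194 .005 104.3;  python3 look.py 15 340,185,120,120 200,220,120,120; python3 - <<'E'
import cv2,sys
sys.path.insert(0,'.')
from crop import crop
import numpy as np
a=crop(cv2.imread('pics/top15.png'),365,205,75,75,5);b=crop(cv2.imread('pics/side15.png'),285,125,75,75,5)
cv2.imwrite('pics/c15k.png',np.hstack([a,b]))
E
```

```text
t 34.85 p [0.5527 0.32   0.0886] phi 104.25 w 72.6mm F [-0.3 -0.6  0.4]
turn(tool,deg) [ 0.06  0.01 -0.05] shift before turn [-0.8  1.  83.6] shift after turn [-0.9  1.1 83.6]
```

View pics/c15.png

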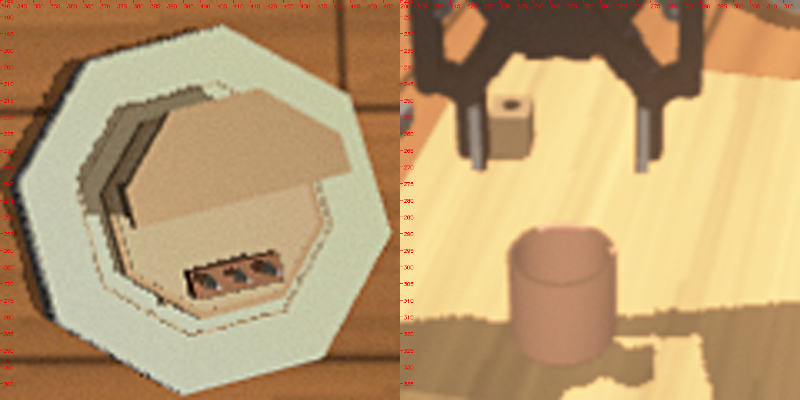

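View pics/c15k.png

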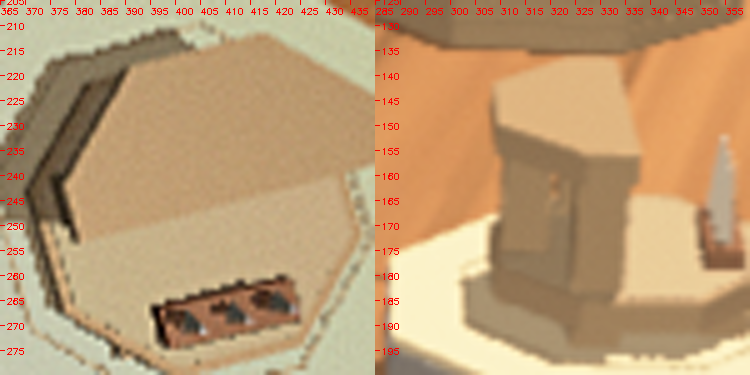

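The half shelf lies on the posts, straight edge from (378,253) to (445,236) at the cone side, cut corners over those of the bottom shelf; gripper hovers over the cup with tips at (224,270), (273,271). Fit the shelf pose.

```bash
cat > shelf.py <<'E'
from h import *
K=np.array((0.4906,-0.2037,0.249))
h=np.array([(-33,-70,0),(-8,-70,0),(33,-29,0),(33,29,0),(-8,70,0),(-33,70,0)])/1000
t=[(5,77,243),(4,65,187),(3,130,70),(2,265,33)]
top=[(i,365+(u+.5)/5-.5,205+(v+.5)/5-.5) for i,u,v in t]+[(1,441.6,224.5),(0,445.2,235.6)]
f=fit(h,top,[],0);r=least_squares(lambda p:f(np.r_[p[:2],.164,p[2]]),[.52,-.19,.25])
def rep(n,x,y,yaw):
    d=np.array([x,y])-K[:2];c,s=np.cos(K[2]),np.sin(K[2]);print(n,x,y,"kiln mm",1e3*(c*d[0]+s*d[1]),1e3*(-s*d[0]+c*d[1]),"dyaw deg",np.degrees(yaw-K[2]))
rep("top",*r.x);print(r.fun.reshape(-1,2).round(1).tolist())
p=np.r_[r.x[:2],.164,r.x[2]];c,s=np.cos(p[3]),np.sin(p[3]);q=proj("side",np.c_[h[:,:2]@np.array([[c,s],[-s,c]])+p[:2],np.full(6,.164)])
sd=[]
for u,v in[(118,82),(185,57),(241,57),(265,155),(203,152),(122,122)]:
    uv=np.array([285+(u+.5)/5-.5,125+(v+.5)/5-.5]);i=np.linalg.norm(q-uv,axis=1).argmin();sd.append((i,*uv));print(i,(uv-q[i]).round(1),end=' ')
r=least_squares(fit(h,top,sd,0),p);rep("\nboth",r.x[0],r.x[1],r.x[3]);print("z",r.x[2])
E
python3 shelf.py
```

```text
top 0.5270133301603968 -0.19419477557430162 kiln mm 37.63273832037002 0.23856081721093486 dyaw deg 0.33940003137642144
[[0.6, 0.3], [-0.3, -0.0], [-0.0, -0.5], [-0.4, -0.3], [0.1, 0.1], [0.0, 0.5]]
2 [0.4 0.2] 1 [-1.2  0.4] 0 [0.3 0.3] 5 [-0.4  0.3] 4 [-2.1 -0.2] 3 [0.  0.1] 
both 0.527548842464187 -0.19431336092015156 kiln mm 38.122511501293 -0.008336211952347447 dyaw deg 0.012961359663908654
z 0.1634256333144552
```

Shelf at kiln (37.6–38.1, 0.0–0.2) mm, yaw within 0.4°, top at z 0.163, so it is good. Now take the cup.

drive_tool(
  targets=[0,0,0,-0.9,1,40,0.85,0,0,0,0,0,30,0.85,0,0,0,0,0,13,0.85,0,0,0,0,0,0,0.85],
)

```text
clock: 35.45
position: [0.5534, 0.3197, 0.0051]
ee_rot: [0.0, 0.614, 0.79, -0.0]
contact_force: [0.4, -0.4, 0.6]
width: 0.0727
```

```bash
python3 go.py .554 .3194 .005 104.3;  python3 look.py 16 - 200,240,120,100
```

```text
t 35.45 p [0.5534 0.3197 0.0051] phi 104.29 w 72.7mm F [ 0.4 -0.4  0.6]
turn(tool,deg) [-0.01  0.01 -0.01] shift before turn [-0.5  0.5  0.1] shift after turn [-0.5  0.5  0.1]
```

View pics/c16.png

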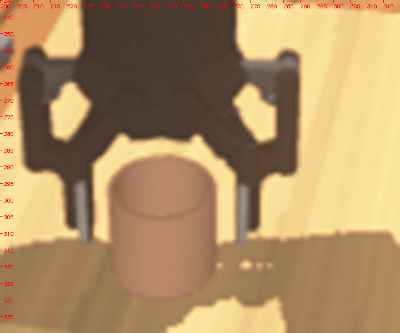

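The fingers straddle the cup with tips (224,312), (272,312) about mid-height. Close gently.

drive_tool(
  targets=[0,0,0,0,0,0,0.5,0,0,0,0,0,0,0.5,0,0,0,0,0,0,0.5,0,0,0,0,0,0,0.5,0,0,0,0,0,0,0.5],
  grip_force=35,
)

```text
clock: 36.12
position: [0.5547, 0.3204, 0.0069]
ee_rot: [0.001, 0.614, 0.79, 0.002]
contact_force: [0.3, 0.8, 5.9]
width: 0.0559
```

drive_tool(
  targets=[0,0,0,0,0,-10,0.5,0,0,0,0,0,-50,0.5,0,0,0,0,0,-60,0.5,0,0,0,0,0,-60,0.5,0,0,0,0,0,-25,0.5,0,0,0,0,0,0,0.5],
)

```text
clock: 36.88
position: [0.5543, 0.3202, 0.2128]
ee_rot: [0.001, 0.614, 0.79, 0.002]
contact_force: [-0.3, -0.3, -1.6]
width: 0.0558
```

```bash
python3 go.py .527 -.1943 .21 104.3; python3 look.py 17 - 200,170,120,100
```

```text
t 36.88 p [0.5543 0.3202 0.2128] phi 104.29 w 55.8mm F [-0.3 -0.3 -1.6]
turn(tool,deg) [ 0.31 -0.05 -0.01] shift before turn [-491.9 -153.5    1.6] shift after turn [-491.9 -153.6    2.8]
```

View pics/c17.png

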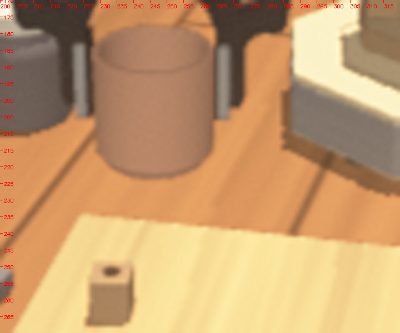

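Cup held upright at (246,195); short post untouched at (233,252). Carry to the shelf.

drive_tool(
  targets=[0,0,0,-25,-7.8,0,0.5,0,0,0,-49.2,-15.4,0,0.5,0,0,0,-49.2,-15.4,0,0.5,0,0,0,-49.2,-15.4,0,0.5,0,0,0,-49.2,-15.4,0,0.5,0,0,0,-49.2,-15.4,0,0.5,0,0,0,-49.2,-15.4,0,0.5,0,0,0,-49.2,-15.4,0,0.5,0,0,0,-49.2,-15.4,0,0.5,0,0,0,-49.2,-15.3,0,0.5,0,0,0,-24,-7.5,0,0.5,0,0,0,0,0,0,0.5],
)

```text
clock: 38.42
position: [0.524, -0.196, 0.2073]
ee_rot: [-0.002, 0.615, 0.789, -0.001]
contact_force: [-0.6, -0.3, -1.2]
width: 0.0555
```

drive_tool(
  targets=[0,0,0,0,0,25,0.5,0,0,0,0,0,20,0.5,0,0,0,0,0,0,0.5,0,0,0,0,0,0,0.5],
)

```text
clock: 38.92
position: [0.5257, -0.194, 0.165]
ee_rot: [-0.0, 0.613, 0.79, 0.0]
contact_force: [-0.4, -0.0, -0.9]
width: 0.0557
```

```bash
python3 go.py .527 -.1943 .153 104.3; python3 look.py 18 340,185,120,120 270,80,120,120
```

```text
t 38.92 p [ 0.5257 -0.194   0.165 ] phi 104.34 w 55.7mm F [-0.4 -0.  -0.9]
turn(tool,deg) [-0.01 -0.02  0.04] shift before turn [-0.6  1.2 12. ] shift after turn [-0.6  1.2 12. ]
```

View pics/c18.png

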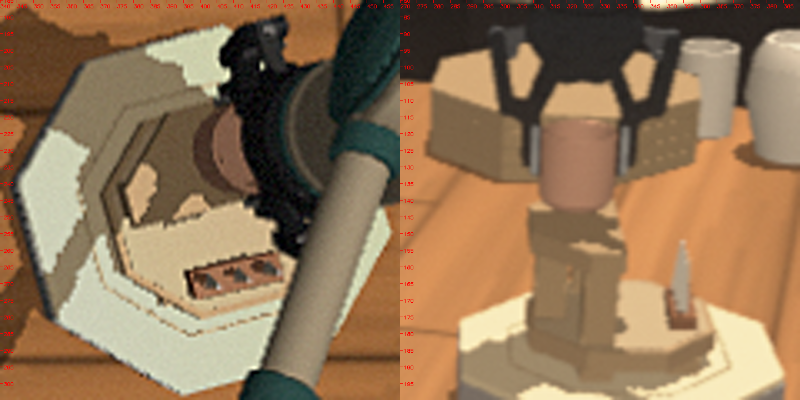

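drive_tool(
  targets=[0,0,0,-0.6,1.2,6,0.5,0,0,0,0,0,3,0.5,0,0,0,0,0,1.5,0.5,0,0,0,0,0,0.5,0.5,0,0,0,0,0,0,0.5],
)

```text
clock: 39.65
position: [0.5269, -0.1952, 0.154]
ee_rot: [0.0, 0.614, 0.79, -0.0]
contact_force: [0.4, -0.3, -0.3]
width: 0.0559
```

```bash
python3 go.py .527 -.1943 .153 104.3; python3 look.py 19 - 285,90,80,80; python3 - <<'E'
import sys;sys.path.insert(0,'.')
from h import *
a=np.linspace(0,2*np.pi,72)
for z in (.164,.165,.166):
    p=proj("side",np.c_[.527+.028*np.cos(a),-.1943+.028*np.sin(a),np.full(72,z)]);print(z,"bottom v max",p[:,1].max().round(1),"u",p[:,0].min().round(1),p[:,0].max().round(1))
E
```

```text
t 39.65 p [ 0.5269 -0.1952  0.154 ] phi 104.28 w 55.9mm F [ 0.4 -0.3 -0.3]
turn(tool,deg) [ 0.    0.01 -0.02] shift before turn [0.8 0.3 1. ] shift after turn [0.8 0.3 1. ]
0.164 bottom v max 148.9 u 310.4 333.1
0.165 bottom v max 148.5 u 310.4 333.1
0.166 bottom v max 148.1 u 310.4 333.2
```

View pics/c19.png

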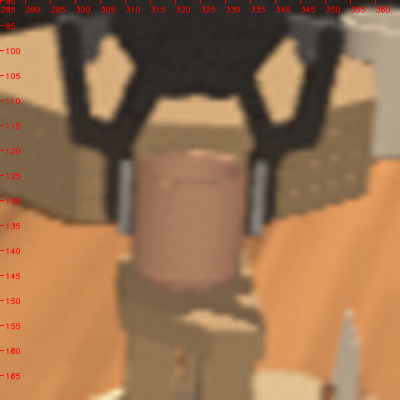

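Cup bottom at v≈147.5, u 311.5–333.8 against 148.5 and 310.4–333.1 expected: within about 2 mm. Final lowering with a 1.5 mm shift.

drive_tool(
  targets=[0,0,0,1.5,0.3,0.5,0.5,0,0,0,0,0,0.5,0.5,0,0,0,0,0,0,0.5],
)

```text
clock: 40.08
position: [0.5268, -0.1935, 0.153]
ee_rot: [0.0, 0.614, 0.79, -0.0]
contact_force: [0.1, 0.2, -1.1]
width: 0.0559
```

drive_tool(
  targets=[0,0,0,0,0,0.5,0.5,0,0,0,0,0,0.5,0.5,0,0,0,0,0,0,0.5],
)

```text
clock: 40.45
position: [0.527, -0.1936, 0.1529]
ee_rot: [0.0, 0.614, 0.79, 0.0]
contact_force: [-1.5, 0.4, 5.6]
width: 0.056
```

Contact. Release and rise.

drive_tool(
  targets=[0,0,0,0,0,0,0.7,0,0,0,0,0,0,0.76,0,0,0,0,0,0,0.82,0,0,0,0,0,0,0.85,0,0,0,0,0,-25,0.85,0,0,0,0,0,-45,0.85,0,0,0,0,0,-45,0.85,0,0,0,0,0,0,0.85],
)

```text
clock: 41.45
position: [0.529, -0.1946, 0.2711]
ee_rot: [0.004, 0.614, 0.79, 0.001]
contact_force: [0.7, 0.5, -0.9]
width: 0.0726
```

drive_tool(
  targets=[0,0,0,45,0,0,0.85,0,0,0,50,0,0,0.85,0,0,0,50,0,0,0.85,0,0,0,50,0,0,0.85,0,0,0,50,0,0,0.85,0,0,0,45,0,0,0.85,0,0,0,0,0,0,0.85],
)

```text
clock: 42.32
position: [0.4535, 0.09, 0.266]
ee_rot: [-0.001, 0.612, 0.791, -0.0]
contact_force: [0.9, -0.3, -0.5]
width: 0.0725
```

```bash
python3 go.py .5 .1 .27 104.3; python3 look.py 20 365,190,90,90 280,100,90,90
```

```text
t 42.33 p [0.4535 0.09   0.266 ] phi 104.55 w 72.5mm F [ 0.9 -0.3 -0.5]
turn(tool,deg) [-0.1  -0.07  0.25] shift before turn [-1.9 47.5 -4. ] shift after turn [-1.7 47.5 -4. ]
```

View pics/c20.png

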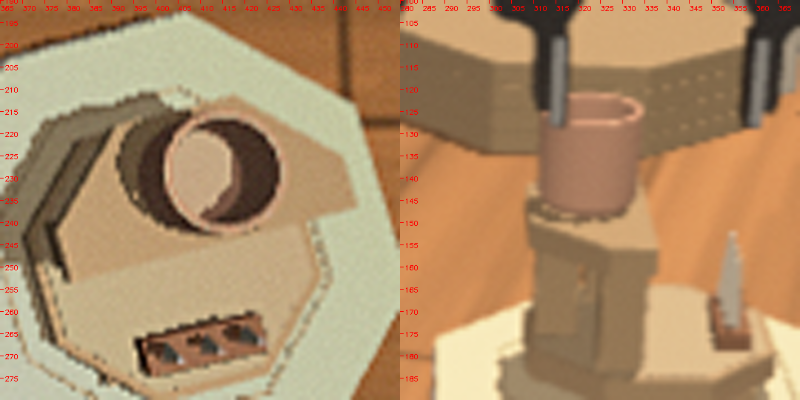

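View pics/side20.png

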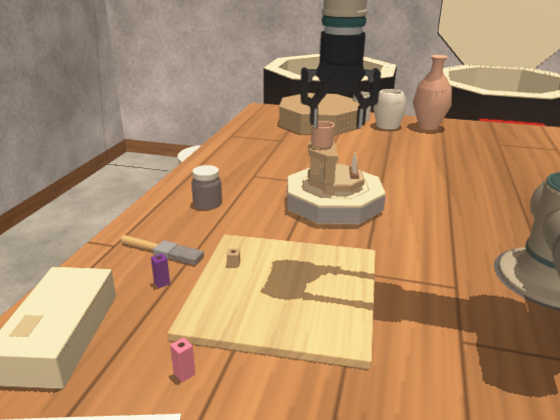

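Cup upright on the shelf: rim centre at top (415,229), side (322.6,124.7); cones, short post and shelf look unchanged. Numeric check:

```bash
python3 - <<'E'
from h import *
uv=np.array([415.,229.])
r=least_squares(lambda q:proj("top",[q[0],q[1],.219])[0]-uv,[.5,-.15]).x
x,e=tri(uv,np.array([322.6,124.7]));print(r,x,e)
K=(0.4906,-0.2037,0.249);c,s=np.cos(K[2]),np.sin(K[2])
for q in(r,x[:2]):
    d=q-K[:2];print(1e3*(c*d[0]+s*d[1]),1e3*(-s*d[0]+c*d[1]))
t=cv2.imread("pics/top0.png").astype(int);n=cv2.imread("pics/top20.png").astype(int)
d=np.abs(t-n).sum(2);print("cone region diff",d[258:278,393:428].mean(),"short",d[178:196,238:258].mean())
s_=get_state();print(s_["qd"].round(3),s_["clock"])
E
```

```text
[ 0.52581501 -0.19232624] [ 0.52645537 -0.19314654  0.21589534] [-0.04495981 -0.25620236  0.31681211  0.01455146]
36.931845957429076 2.3447775630749312
37.350308421115535 1.3919691971464883
cone region diff 14.312857142857142 short 13.494444444444444
[-0.032  0.005 -0.01  -0.004  0.001  0.003] 42.425
```

drive_tool(
  targets=[0,0,0,0,0,0,0.85,0,0,0,0,0,0,0.85,0,0,0,0,0,0,0.85,0,0,0,0,0,0,0.85],
)

```text
clock: 42.92
position: [0.4554, 0.0871, 0.2669]
ee_rot: [0.0, 0.614, 0.789, -0.0]
contact_force: [0.2, -0.2, -0.8]
width: 0.0725
```

```bash
python3 -c "
from rig import *
sign_off();print(get_state()['clock'])"
```

```text
the job is handed in; nothing more can be done
the job is handed in; nothing more can be done
```

The half tier is built and the job was handed in at about 43 s on the robot clock. `sign_off()` gives no verdict. My camera checks put everything within tolerance.

| Part | Measured (kiln x, y in mm) | Wanted |
|---|---|---|
| Post under one end of the straight edge | (20.6, 48.8), from the top view alone | (21, 50) |
| Post under the other end | (21.1, −51.4) | (21, −50) |
| Post under the outer edge | (53.0, −0.8 to −1.1) | (53, 0) |
| Half shelf | about (38, 0), turned by less than 0.4°, top at 0.163 m | (37, 0), top at 0.164 m |
| Cup | about (37, 2), roughly 2 mm from the shelf's middle | shelf's middle |

The posts were measured before the shelf went on and hid them. The cup stands upright in the last pictures. The cones and short post show no visible movement, and the arm was clear of everything.

- **Finger tip height:** the side camera showed the finger tips about 26 mm (nearly shut) to 40 mm (open) above the reported TCP, which disagrees with the text. I trusted the picture and gripped the shelf and cup lower. The posts, placed before I noticed, had been held only by about their top 7 mm.
- **Smaller mismatch:** the cup rim height measured 2–3 mm low in the two-view fit.

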